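# Lock the tongued tube board onto the bench shaker

### The job

Fit the loose tube board onto the shaker: hold it by its upright rib, angle its tongue down under the lip of the platform's groove, push it in against the springs and lower it flat, then ease it back so that its other edge is caught under the nose of the catch, and let go. Do not force the joint, and leave the small jar and the vial between the board and the shaker where they stand.

Things in the scene. Friction and masses are not known exactly. Their poses are not given: they have to be found in the camera images.
- board: Loose grey tube board, flat on the bench at the start, 0.28 to 0.46 kg, 140 (x) x 100 (y) mm. Origin: middle of its underside, z up. Board proper x -44 to +70 mm, 10 mm thick. Tube nests 17 mm wide, tops at z=18, in rows at x=-33 and +53 mm. Centre of mass near the rib.
- board_tongue (a point): Middle of the lower edge of the board's tongue tip: board frame (-70,0,0) mm, axes as the board's. The tongue is 5 mm thick, flush with the underside, 100 mm wide, board x -70 to -44 mm, pointing to the board's -x.
- board_rib (a point): Inside the board's upright grip rib, a good place to grip: board frame (10,0,40) mm, axes as the board's. Rib 14 mm thick (board x +3 to +17), 70 mm long in y, its top at z=55 mm above the board's underside.
- shaker: Low reciprocating shaker fixed to the bench, grey base 250 x 170 mm. Origin at bench level, +x from groove to catch and black control strip (x 87 to 135 mm, top z=58). Its aluminium platform has its deck at z=50 mm and has stopped, braked (holds 60 N), up to 8 mm to either side of mid-stroke along x: this shift is in no measured pose here. Over 30 N between board and shaker is forcing.
- groove (a point): Where the groove's lip front edge would be at mid-stroke, at deck height: shaker frame (-63.5,0,50) mm; true place up to 8 mm off along x. Fixed to the base, axes as the shaker's. Groove runs along y, opens to +x. Lip underside 12 mm above the deck, lip top 17 mm; end cheeks 116 mm apart. The tongue goes in at tilts of 8 to 20 degrees, tongue end low.
- spring_face (a point): Face of the sprung bar in the groove, free, at mid-stroke, deck height: shaker frame (-73.5,0,50) mm; true place up to 8 mm off along x with the platform (point fixed to the base). It yields to -x: 4 N at first touch, 0.8 N more per mm, plus 0.08 N per mm/s damping, to a hard stop at 9.5 mm (11.6 N). Pressed 6.5 mm (9.2 N) or more, the board passes the catch nose.
- catch (a point): Foot of the catch wall's face at mid-stroke: shaker frame (65,0,50) mm; up to 8 mm off along x with the platform (point fixed to the base). Catch 60 mm wide; its nose, 12 to 16 mm above the deck, overhangs 5 mm to -x. Once the board is flat inside it, the springs push the board to +x under the nose against the wall; the bar is then still pressed 1.5 mm.
- jar: Bystander: small jar, 36 mm across, 50 mm tall; origin under its middle. Leave it where it is.
- vial: Bystander: small vial, 24 mm across, 45 mm tall; origin under its middle. Leave it where it is.
There are look-alikes about, which are no part of the job. Leave any red look-alike of the board alone.

How it is judged:
By the outcome, as a careful person would: the job done as asked, in the order asked, and still so for the second after the job is handed in, with the robot touching nothing.
It also fails if it takes over 72 s, if anything falls off the work surface, if the arm or the gripper's body presses on something with over 40 N, if the wrist force passes 120 N, or if a joint passes its speed limit or range.

### The arm

A 6-joint arm with a two-finger parallel gripper is mounted at the origin on the work surface. World frame = base frame: x ahead of the robot, y to its left, z up, the work surface at z = 0. Lengths are in m, angles in rad, forces in N, time in s.
With the tool pointing down it reaches from about 0.3 to 0.95 m from the base axis. Payload 3.1 kg.
Tool frame: the origin (TCP) lies between the finger pads; the fingertips stand 8 mm ahead of it and the grasp point (between the pads) lies 11 mm behind it (bot.nose_length is the distance from the TCP to the fingertips, in m); z points along the fingers, y is the direction in which the jaws open and shut (so a half turn about z gives the same grasp; the last joint's range is limited). The gripper opens to 85 mm and grips with 20 to 120 N. Pads are 22 mm wide; open, the fingers measure 114 mm over their backs; the gripper's body (76 mm by 85 mm) begins 54 mm behind the grasp point. The pads swing forward as they close: fully open they stand 13 mm farther back than shut.
Start: joints at [1.258, 0.308, 1.634, -0, 1.2, -0.07], TCP at [0.15, 0.607, 0.239] pointing down, gripper open.
Joint ranges: [-3.06, 3.06], [-0.79, 1.96], [0.05, 2.63], [-1.19, 4.34], [0.05, 2.64], [-2.94, 2.94]. Speed limits (rad/s): [2.79, 2.79, 3.14, 3.14, 3.14, 3.14].

### API

Orientations are given as a unit quaternion [x, y, z, w].
In Python, from bench import bot gives the robot as it stands. The module is installed in compiled form; this text tells all that it offers.
- The arm moves only by the tool step_arm, never from a script. Its argument "series" is a list of rows, each an object of numbers: "hand": the opening, from 0 (shut) to 1 (fully open); "dx", "dy", "dz": the shift along the world's x, y, z in units of 30 mm (1.0 is 30 mm); "ax", "ay", "az": the turn, a rotation vector about the world's x, y, z in rad. In form: [{"hand": .., "dx": .., "dy": .., "dz": .., "ax": .., "ay": .., "az": ..}, ...]. A call has exactly 10 rows; each row shifts and turns the pose as measured when the row begins; what a row does not reach is not made up. A row lasts 1/8 s, in which the tool goes at most 62.5 mm and 10.7 degrees, less where a joint would pass 70% of its speed; a pose out of reach is approached as far as the arm can. A call is refused whole if a number of a shift passes 1 or a number of a turn 0.188, either way. A call with a gripper value outside its range is refused whole. The fingers move at their own pace and stop on an object; "force" is the grip in N (left out, the last holds). Time passes only in rows, so rows that do not move let the fingers close, or fill a call up. It gives the time, the measured TCP pose, the force and the opening at its end, in the units of the state.
- bot.get_state(): the state, without advancing time (a new reading comes with each control period).
- bot.read_camera(name): name is "scene" or "top" or "wrist"; returns the picture (400x640x3 uint8, red, green, blue); there is no depth.
- bot.calibration(name): a dict with "camera_matrix" (3x3 intrinsics, pixels), "k1" (the pictures are not rectified: a ray, as slopes to the right and down, at radius r is drawn at 1 + k1 r^2 times it, then the intrinsics apply), "R" (3x3) and "t" (3): a world point X has camera coordinates R X + t; the wrist camera has in their place "T_tool_cam" (4x4, takes a point from camera to tool coordinates, whose origin is the TCP and whose axes are the flange's). Camera axes: x right, y down, z forward; pixel columns grow to the right and rows downward; lengths in m; the calibration is good to about 2 mm. A picture is of the moment at which its call begins: read the wrist's pose just before it. calibration takes no time and is no camera call.
- bot.hand_in(): hands the job in, once; it reports no verdict.
The state is a dict: "clock": time; "joint_positions": joint angles; "qvel": joint speeds; "joint_torque": joint torques, N m; "ee_pos": TCP position; "eef_rot": TCP orientation; "ft_force": force on the tool from outside, world axes, zero at the start; "wrist_torque": the same for the moment, N m; "grip_width": opening from 0.0 (shut) to 1.0 (fully open).
Only numpy, scipy, OpenCV 4.12 (cv2) and the standard library are available. Lean on these libraries where they do the work, as an engineer would, in place of code of your own. Each camera call takes 0.05 s, during which the arm holds its last target.

## Working session

There is one attempt and no reset: what is moved stays moved. The work goes in short steps, Python scripts to look and compute and a tool call to move; the robot and the scene stay as the last step left them, time stands still between calls to the robot, and variables do not carry over. Pictures are saved under pics/ and viewed, and the job is handed in when it is done.

Besides the shell and the picture viewer there is one more tool, called after "Request:" by a JSON object that holds its "name" and its "arguments", one argument or row to a line. step_arm: Moves the arm, as the interface text tells. Its arguments: {"type":"object","properties":{"series":{"type":"array"},"force":{"type":"number"}},"required":["series"]}

```bash
mkdir -p pics
python3 - <<'E'
from bench import bot
import cv2
for n in ["scene","top","wrist"]:
    c=bot.calibration(n); print(n,{k:(v.round(4).tolist() if hasattr(v,'round') and hasattr(v,'tolist') else v) for k,v in c.items()})
s=bot.get_state(); print(s)
for n in ["scene","top","wrist"]:
    im=bot.read_camera(n); cv2.imwrite(f"pics/{n}0.png",im[:,:,::-1])
E
```

```text
scene {'camera_matrix': [[372.2536, 0.0, 324.6338], [0.0, 372.2536, 194.111], [0.0, 0.0, 1.0]], 'k1': 0.009328609279238587, 'R': [[0.5427, 0.8399, -0.0074], [0.4452, -0.2952, -0.8454], [-0.7122, 0.4555, -0.5341]], 't': [-0.3763, -0.1582, 1.1859]}
top {'camera_matrix': [[422.4006, 0.0, 321.9098], [0.0, 422.4006, 199.563], [0.0, 0.0, 1.0]], 'k1': -0.07959376399523566, 'R': [[-0.1344, -0.9909, -0.0032], [-0.97, 0.1322, -0.2041], [0.2027, -0.0244, -0.9789]], 't': [0.128, 0.5609, 1.052]}
wrist {'camera_matrix': [[319.2722, 0.0, 320.5652], [0.0, 319.2722, 197.8613], [0.0, 0.0, 1.0]], 'k1': 0.008482968318561086, 'T_tool_cam': [[-0.0003, -0.9506, -0.3104, 0.0793], [1.0, -0.0003, -0.0, -0.0009], [-0.0001, -0.3104, 0.9506, -0.1348], [0.0, 0.0, 0.0, 1.0]]}
{'clock': 0.0, 'joint_positions': array([ 1.25830451e+00,  3.09001799e-01,  1.63518880e+00, -2.97340199e-05,
        1.19972388e+00, -6.97044100e-02]), 'qvel': array([-1.33654389e-03,  2.90011196e-04,  1.83554006e-03,  3.64305145e-05,
        8.08559565e-04, -3.83883634e-04]), 'joint_torque': array([-1.05362221e-04, -4.15263319e+01, -2.76660275e+01, -1.13962396e-04,
        1.05332147e-02,  1.09563575e-05]), 'ee_pos': array([0.15004318, 0.60588635, 0.238048  ]), 'eef_rot': array([ 1.21090324e-01,  9.92640814e-01, -1.14240803e-03, -2.06903244e-04]), 'ft_force': array([-0.40137059, -0.28608023,  0.20293435]), 'wrist_torque': array([-0.06031375, -0.02516446, -0.02317061]), 'grip_width': 1.0017573463424356}
```

View pics/scene0.png

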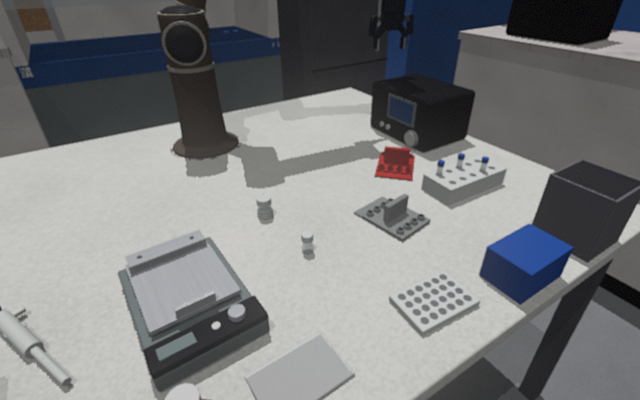

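View pics/top0.png

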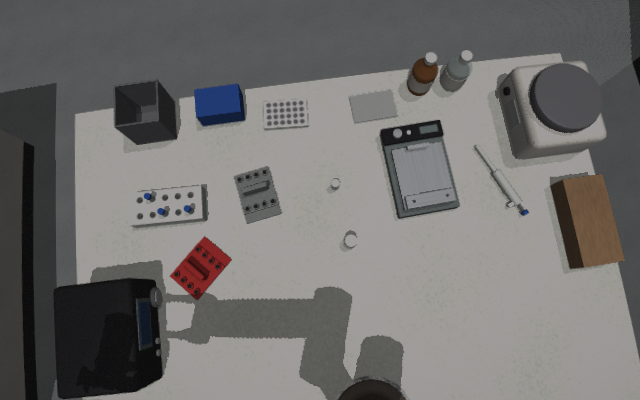

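View pics/wrist0.png

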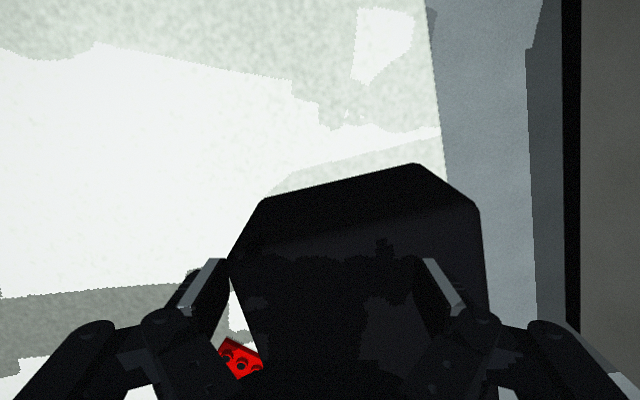

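```bash
cat > h.py <<'E'
import numpy as np, cv2
from bench import bot
from scipy.spatial.transform import Rotation as Rn
def cal(n, st=None):
    c=bot.calibration(n); K=np.array(c["camera_matrix"]);k=c["k1"]
    if n=="wrist":
        T=np.array(c["T_tool_cam"]); W=np.eye(4); W[:3,:3]=Rn.from_quat(st["eef_rot"]).as_matrix(); W[:3,3]=st["ee_pos"]
        M=np.linalg.inv(W@T); return K,k,M[:3,:3],M[:3,3]
    return K,k,np.array(c["R"]),np.array(c["t"])
def proj(C,X):
    K,k,R,t=C; X=np.atleast_2d(X)@R.T+t; s=X[:,:2]/X[:,2:]; r2=(s**2).sum(1,keepdims=True)
    s=s*(1+k*r2); return s@K[:2,:2].T+K[:2,2]
def onz(C,uv,z):
    K,k,R,t=C; d=(np.atleast_2d(uv)-K[:2,2])/K[0,0]; s=d.copy()
    for _ in range(20): s=d/(1+k*(s**2).sum(1,keepdims=True))
    r=np.c_[s,np.ones(len(s))]@R; o=-R.T@t
    return o+r*((z-o[2])/r[:,2])[:,None]
E
python3 - <<'E'
import cv2
t=cv2.imread("pics/top0.png"); s=cv2.imread("pics/scene0.png")
cv2.imwrite("pics/b_top.png",cv2.resize(t[155:235,220:300],None,fx=7,fy=7,interpolation=cv2.INTER_CUBIC))
cv2.imwrite("pics/s_top.png",cv2.resize(t[110:225,365:475],None,fx=5,fy=5,interpolation=cv2.INTER_CUBIC))
cv2.imwrite("pics/b_sc.png",cv2.resize(s[180:250,345:440],None,fx=8,fy=8,interpolation=cv2.INTER_CUBIC))
cv2.imwrite("pics/s_sc.png",cv2.resize(s[225:385,110:280],None,fx=3.7,fy=3.7,interpolation=cv2.INTER_CUBIC))
E
```

```text
(no output)
```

View pics/b_top.png

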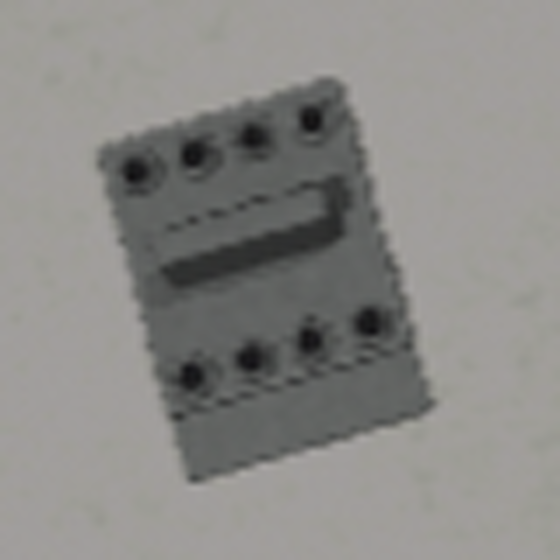

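View pics/s_top.png

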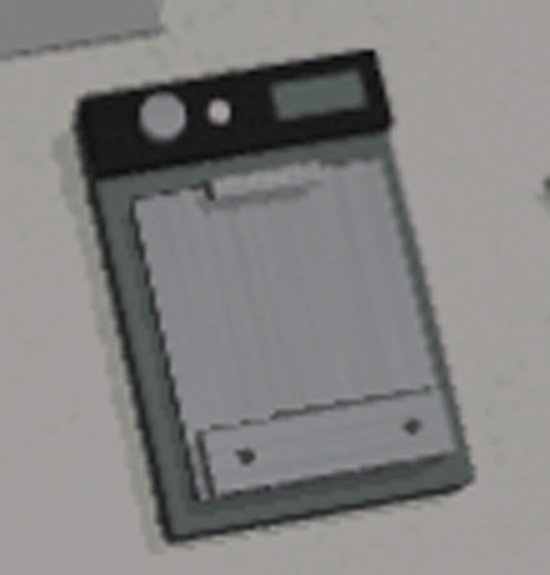

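View pics/b_sc.png

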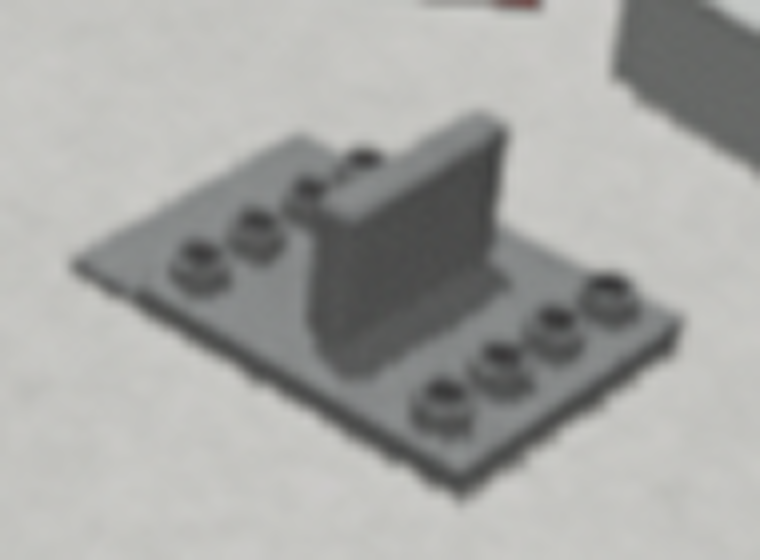

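View pics/s_sc.png

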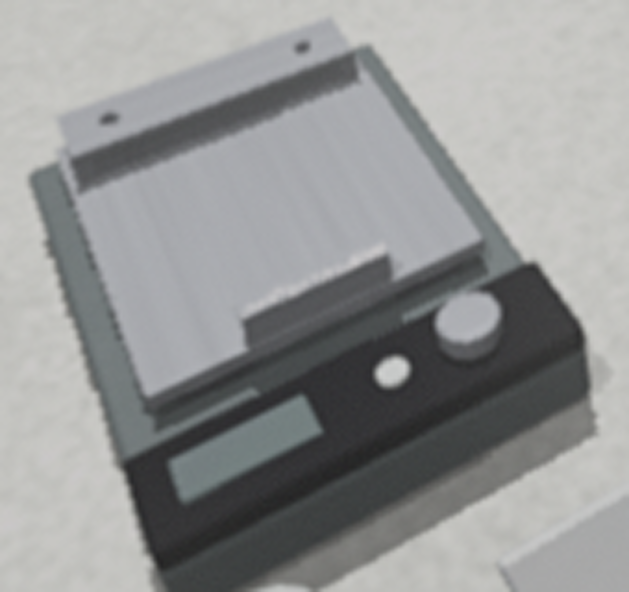

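```bash
cat > fit0.py <<'E'
from h import *
from scipy.optimize import least_squares
T=cal("top");S=cal("scene")
def cr(p,f,o): return [(p[0]+.5)/f-.5+o[0],(p[1]+.5)/f-.5+o[1]]
bt=lambda *p:(T,cr(p,7,(220,155))); bs=lambda *p:(S,cr(p,8,(345,180)))
st=lambda *p:(T,cr(p,5,(365,110))); ss=lambda *p:(S,cr(p,3.7,(110,225)))
def fit(obs,x0,names):
    def res(q,full=False):
        c,s=np.cos(q[2]),np.sin(q[2]); o=[]
        for (C,uv),m in obs:
            m=np.array(m,float)/1000
            if len(q)>3: m[0]+=q[3]
            X=[q[0]+c*m[0]-s*m[1],q[1]+s*m[0]+c*m[1],m[2]]
            o.append(proj(C,X)[0]-uv)
        return np.array(o).ravel()
    r=least_squares(res,x0,loss="soft_l1",f_scale=.7); print(names,r.x.round(4)); print(res(r.x).reshape(-1,2).round(1).tolist()); return r.x
B=[(bt(100,150),(70,50,10)),(bt(340,78),(70,-50,8)),(bt(190,482),(-70,50,2)),(bt(435,405),(-70,-50,0)),
 (bs(72,265),(-70,-50,2)),(bs(300,135),(-70,50,5)),(bs(462,492),(70,-50,0)),(bs(683,320),(70,50,10)),
 (bs(345,220),(17,-35,55)),(bs(320,197),(3,-35,55)),(bs(505,128),(17,35,55)),(bs(480,110),(3,35,55))]
fit(B,[.5,.2,0],"board")
# shaker strip + platform
P=[(st(78,97),(135,85,58)),(st(376,50),(135,-85,58)),(st(92,180),(87,85,58)),(st(392,130),(87,-85,58)),
 (ss(128,465),(87,-85,58)),(ss(160,568),(135,-85,58)),(ss(535,262),(87,85,58)),(ss(583,333),(135,85,58))]
q=fit(P,[.5,-.2,0],"shaker")
L=[(st(207,208),(60,30,66)),(st(322,178),(60,-30,66)),(ss(242,318),(60,-30,66)),(ss(388,248),(60,30,66))]
for (C,uv),m in L:
    for z in (m[2],): 
        X=onz(C,uv,z/1000)[0]; c,s=np.cos(q[2]),np.sin(q[2]); d=X[:2]-q[:2]; print("catch",m,(1000*np.array([c*d[0]+s*d[1],-s*d[0]+c*d[1]])).round(1))
for n,(C,uv) in {"lipfront top L":st(203,432),"lipfront R":st(430,388),"lipS -y":ss(70,160),"lipS +y":ss(355,55),"lipback -y":ss(58,120),"lipback +y":ss(330,20)}.items():
    X=onz(C,uv,.067)[0];d=X[:2]-q[:2]; print(n,(1000*np.array([c*d[0]+s*d[1],-s*d[0]+c*d[1]])).round(1))
print("jar",onz(T,[[350,240]],.05),onz(S,[[264,201]],.05),"vial",onz(T,[[335,184]],.045),onz(S,[[307,238]],.045))
E
python3 fit0.py
```

```text
board [0.6241 0.2237 0.1604]
[[-0.0, -0.9], [0.2, -0.5], [0.4, -0.3], [0.5, 0.3], [-0.2, -0.1], [-0.2, -0.8], [-0.4, 1.0], [0.8, -0.7], [1.2, -0.4], [-0.8, -0.2], [1.7, -0.9], [-0.3, -1.2]]
shaker [ 0.6313 -0.2337  0.094 ]
[[0.5, -3.9], [-0.0, -7.3], [2.3, -4.3], [1.8, -7.4], [-2.7, -0.1], [-0.1, -1.1], [0.5, -5.6], [3.5, -5.8]]
catch (60, 30, 66) [44.8 39.8]
catch (60, -30, 66) [ 47.2 -25.7]
catch (60, -30, 66) [ 57.  -28.1]
catch (60, 30, 66) [58.7 32. ]
lipfront top L [-73.4  75.1]
lipfront R [-77.9 -48.9]
lipS -y [-78.3 -57.1]
lipS +y [-68.6  72.1]
lipback -y [-109.8  -54.3]
lipback +y [-103.2   73.5]
jar [[ 0.45845889 -0.00684822  0.05      ]] [[ 0.47381783 -0.01560562  0.05      ]] vial [[0.61316715 0.01042168 0.045     ]] [[0.63031877 0.0009395  0.045     ]]
```

```bash
cat >> fit0.py <<'E'
print("-----")
def fw(obs,x0):
    def res(q):
        c,s=np.cos(q[2]),np.sin(q[2]); o=[]
        for (C,uv),m in obs:
            m=np.array(m,float)/1000; m[1]*=q[3]
            o.append(proj(C,[q[0]+c*m[0]-s*m[1],q[1]+s*m[0]+c*m[1],m[2]])[0]-uv)
        return np.array(o).ravel()
    r=least_squares(res,x0); print(r.x.round(4)); print(res(r.x).reshape(-1,2).round(1).tolist())
fw(P[:4],[.6,-.2,0,1]); fw(P[4:],[.6,-.2,0,1]); 
for i in range(4): print(P[i][1], onz(*P[i][0],.058).round(3))
for i in range(4,8): print(P[i][1], onz(*P[i][0],.058).round(3))
fit(B[:4],[.5,.2,0],"board top"); fit(B[4:],[.5,.2,0],"board scene")
E
python3 fit0.py | sed -n '/-----/,$p'
```

```text
-----
[ 0.6148 -0.2208  0.0338  0.9907]
[[-0.4, -0.0], [-0.4, 0.0], [0.3, -0.2], [0.4, 0.2]]
[ 0.6361 -0.2321  0.0535  0.9476]
[[-0.7, -0.2], [0.4, -0.2], [-0.9, -0.4], [1.1, 0.7]]
(135, 85, 58) [[ 0.747 -0.133  0.058]]
(135, -85, 58) [[ 0.752 -0.301  0.058]]
(87, 85, 58) [[ 0.699 -0.133  0.058]]
(87, -85, 58) [[ 0.705 -0.301  0.058]]
(87, -85, 58) [[ 0.728 -0.307  0.058]]
(135, -85, 58) [[ 0.775 -0.306  0.058]]
(87, 85, 58) [[ 0.72  -0.146  0.058]]
(135, 85, 58) [[ 0.765 -0.145  0.058]]
board top [0.6231 0.2245 0.1624]
[[-0.3, -0.5], [-0.1, -0.2], [0.2, 0.1], [0.3, 0.7]]
board scene [0.6252 0.2224 0.1555]
[[-0.3, 0.2], [-0.1, -0.4], [-0.7, 1.5], [0.8, -0.2], [1.0, 0.1], [-1.0, 0.2], [1.6, -0.5], [-0.3, -0.7]]
```

```bash
cat > ov.py <<'E'
from h import *
def box(x0,x1,y0,y1,z0,z1):
    c=[(x,y,z) for z in (z0,z1) for x,y in ((x0,y0),(x1,y0),(x1,y1),(x0,y1))]
    return [(c[i],c[j]) for i,j in [(0,1),(1,2),(2,3),(3,0),(4,5),(5,6),(6,7),(7,4),(0,4),(1,5),(2,6),(3,7)]]
BOARD=box(-44,70,-50,50,0,10)+box(-70,-44,-50,50,0,5)+box(3,17,-35,35,10,55)
def SH(s): return [(box(87,135,-85,85,58,58),(0,0,255)),(box(-115,135,-85,85,0,0),(0,255,255)),(box(60+s,65+s,-30,30,62,66),(0,255,0)),(box(-63.5+s,-63.5+s,-58,58,50,67),(255,0,0))]
def draw(im,C,edges,q,col,off,f,tilt=None):
    c,s=np.cos(q[2]),np.sin(q[2])
    for a,b in edges:
        m=np.array([a,b],float)/1000
        n=np.linspace(0,1,2)[:,None]; m=m[0]+(m[1]-m[0])*n
        X=np.c_[q[0]+c*m[:,0]-s*m[:,1],q[1]+s*m[:,0]+c*m[:,1],m[:,2]]
        uv=(proj(C,X)-off+.5)*f-.5
        cv2.line(im,tuple(int(round(v*16)) for v in uv[0]),tuple(int(round(v*16)) for v in uv[1]),col,1,cv2.LINE_AA,4)
def crop(im,x0,x1,y0,y1,f): return cv2.resize(im[y0:y1,x0:x1],None,fx=f,fy=f,interpolation=cv2.INTER_CUBIC)
E
cat > o1.py <<'E'
from ov import *
import sys
qb=[.624,.2237,.160]; qs=[float(v) for v in sys.argv[1:4]]; sh=float(sys.argv[4])
for n,(x0,x1,y0,y1,f) in {"top":(370,470,115,225,5),"scene":(110,280,225,385,3.5)}.items():
    im=cv2.imread(f"pics/{n}0.png"); a=crop(im,x0,x1,y0,y1,f)
    for e,c in SH(sh): draw(a,cal(n),e,qs,c,np.array([x0,y0]),f)
    cv2.imwrite(f"pics/o_{n}_{sys.argv[5]}.png",a)
E
python3 o1.py .6148 -.2208 .0338 0 a
```

```text
(no output)
```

View pics/o_top_a.png

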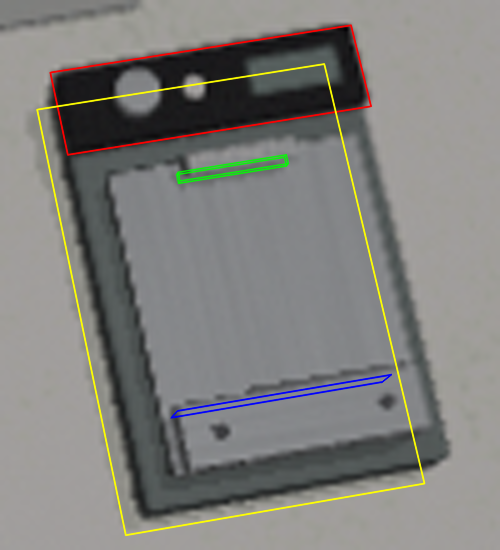

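View pics/o_scene_a.png

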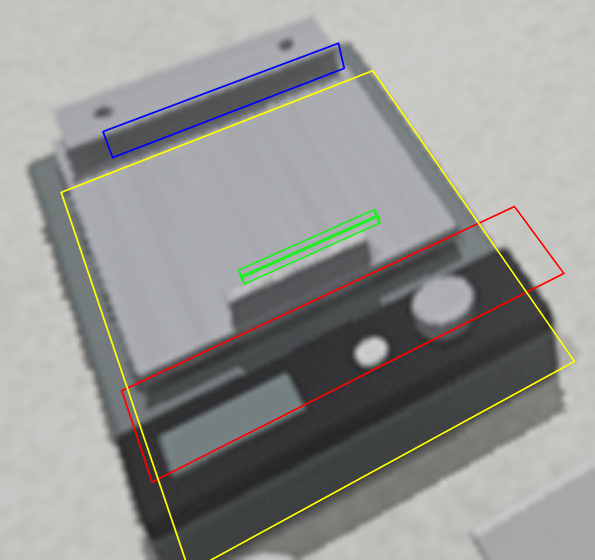

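```bash
cat > tri.py <<'E'
from h import *
from scipy.optimize import least_squares
T=cal("top");S=cal("scene")
def tri(a,b):
    r=least_squares(lambda X:np.r_[proj(T,X)[0]-a,proj(S,X)[0]-b],[.6,0,.03]); return r.x.round(4),r.fun.round(1)
if __name__=="__main__":
    t=lambda x,y:[(x+.5)/5-.5+370,(y+.5)/5-.5+115]; s=lambda x,y:[(x+.5)/3.5-.5+110,(y+.5)/3.5-.5+225]
    for n,a,b in [("strip87+",t(68,155),s(507,248)),("strip87-",t(371,106),s(118,437)),("strip135+",t(50,72),s(552,318)),("strip135-",t(350,25),s(152,540)),
     ("lip+",t(173,405),s(338,43)),("lip-",t(402,362),s(66,150)),("screw+",t(221,432),s(287,44)),("screw-",t(387,402),s(103,112)),("knobc",t(137,92),s(443,298)),("btn",t(194,88),s(371,350))]:
        print(n,*tri(a,b))
    print("jar",tri([350,236],[264,199]),"vial",tri([335.5,181],[307,236]))
E
python3 tri.py
```

```text
strip87+ [ 0.7036 -0.1396  0.0389] [ 1.   0.2  0.6 -0. ]
strip87- [ 0.7103 -0.3094  0.0404] [0.1 0.  0.  0. ]
strip135+ [ 0.7519 -0.1393  0.0396] [ 1.6  0.4  0.9 -0.1]
strip135- [ 0.7603 -0.3076  0.0374] [-0.2 -0.  -0.1 -0. ]
lip+ [ 0.5518 -0.1647  0.0684] [ 0.6  0.1  0.4 -0. ]
lip- [ 0.5583 -0.2957  0.0662] [ 2.7 -0.   1.6  0.1]
screw+ [ 0.5348 -0.1871  0.0662] [ 0.4  0.   0.3 -0. ]
screw- [ 0.5387 -0.2777  0.0666] [0.6 0.  0.4 0. ]
knobc [ 0.7294 -0.1789  0.0557] [ 0.6  0.1  0.3 -0. ]
btn [ 0.7308 -0.2124  0.0469] [ 0.5  0.1  0.3 -0. ]
jar (array([ 0.4678, -0.0107,  0.0503]), array([ 1. ,  0.2,  0.8, -0.1])) vial (array([0.6215, 0.0067, 0.0415]), array([ 0.4,  0.1,  0.3, -0. ]))
```

```bash
cat > fit1.py <<'E'
from tri import *
t=lambda x,y:[(x+.5)/5-.5+370,(y+.5)/5-.5+115]; s=lambda x,y:[(x+.5)/3.5-.5+110,(y+.5)/3.5-.5+225]
obs=[(T,t(68,155),(87,85,0)),(S,s(507,248),(87,85,0)),(T,t(371,106),(87,-85,0)),(S,s(118,437),(87,-85,0)),(T,t(50,72),(135,85,0)),(T,t(350,25),(135,-85,0)),(S,s(152,540),(135,-85,0)),(S,s(552,318),(135,85,0)),
 (T,t(145,515),(-115,85,'b')),(T,t(447,455),(-115,-85,'b'))]
lip=[(T,t(173,405),(0,65.5)),(S,s(338,43),(0,65.5)),(T,t(402,362),(0,-65.5)),(S,s(66,150),(0,-65.5))]
cat=[(T,t(186,170),(0,30)),(T,t(292,143),(0,-30)),(S,s(230,292),(0,-30)),(S,s(369,240),(0,30))]
def res(q,pr=0):
    c,sn=np.cos(q[2]),np.sin(q[2]); o=[]
    W=lambda x,y,z:[q[0]+c*x-sn*y,q[1]+sn*x+c*y,z]
    for C,uv,m in obs:
        z=q[3] if m[2]==0 else 0.
        o.append(proj(C,W(m[0]/1e3,m[1]/1e3,z))[0]-uv)
    for C,uv,m in lip: o.append(proj(C,W(q[4],m[1]/1e3,.067))[0]-uv)
    for C,uv,m in cat: o.append(proj(C,W(q[5],m[1]/1e3,.066))[0]-uv)
    return np.array(o).ravel()
r=least_squares(res,[.62,-.22,.03,.04,-.0635,.06],loss="soft_l1",f_scale=.7)
print(r.x.round(4)); print(res(r.x).reshape(-1,2).round(1).tolist())
E
python3 fit1.py; python3 o1.py .6195 -.226 .03 0 b
```

```text
[ 0.6213 -0.2285  0.0456  0.0393 -0.0665  0.0645]
[[1.0, -0.1], [0.8, 0.1], [-0.2, -0.5], [0.5, 1.5], [0.9, 0.4], [-0.1, -0.2], [-0.1, -1.1], [2.2, -0.3], [-1.0, 1.5], [-2.0, 2.5], [1.0, 0.1], [-0.1, 0.9], [3.3, -0.0], [0.6, -0.1], [0.5, -2.0], [0.8, -0.3], [-0.3, 0.6], [-0.6, -2.7]]
```

Request:
{"name": "step_arm", "arguments": {
  "series": [
    {"hand":0.6,"dx":0.3,"dy":-0.3,"dz":1,"ax":0,"ay":0,"az":-0.06},
    {"hand":0.6,"dx":0.9,"dy":-0.7,"dz":0.8,"ax":0,"ay":0,"az":-0.08},
    {"hand":0.6,"dx":1,"dy":-0.8,"dz":0,"ax":0,"ay":0,"az":-0.08},
    {"hand":0.6,"dx":1,"dy":-0.8,"dz":0,"ax":0,"ay":0,"az":-0.08},
    {"hand":0.6,"dx":1,"dy":-0.8,"dz":0,"ax":0,"ay":0,"az":-0.08},
    {"hand":0.6,"dx":1,"dy":-0.8,"dz":0,"ax":0,"ay":0,"az":-0.08},
    {"hand":0.6,"dx":1,"dy":-0.8,"dz":0,"ax":0,"ay":0,"az":-0.08},
    {"hand":0.6,"dx":1,"dy":-0.8,"dz":0,"ax":0,"ay":0,"az":-0.08},
    {"hand":0.6,"dx":1,"dy":-0.8,"dz":0,"ax":0,"ay":0,"az":-0.08},
    {"hand":0.6,"dx":1,"dy":-0.8,"dz":0,"ax":0,"ay":0,"az":-0.08}
  ]
}}

```text
clock: 1.4
ee_pos: [0.43, 0.376, 0.2895]
eef_rot: [0.498, 0.867, -0.003, -0.002]
ft_force: [0.6, 0.4, 0.6]
grip_width: 0.603
```

Request:
{"name": "step_arm", "arguments": {
  "series": [
    {"hand":0.6,"dx":0.8,"dy":-0.6,"dz":-0.2,"ax":0,"ay":0,"az":-0.05},
    {"hand":0.6,"dx":0.9,"dy":-0.65,"dz":-0.4,"ax":0,"ay":0,"az":-0.05},
    {"hand":0.6,"dx":0.9,"dy":-0.65,"dz":-0.4,"ax":0,"ay":0,"az":-0.05},
    {"hand":0.6,"dx":0.9,"dy":-0.65,"dz":-0.4,"ax":0,"ay":0,"az":-0.05},
    {"hand":0.6,"dx":0.9,"dy":-0.65,"dz":-0.4,"ax":0,"ay":0,"az":-0.05},
    {"hand":0.6,"dx":0.9,"dy":-0.65,"dz":-0.4,"ax":0,"ay":0,"az":-0.04},
    {"hand":0.6,"dx":0.8,"dy":-0.6,"dz":-0.4,"ax":0,"ay":0,"az":-0.04},
    {"hand":0.6,"dx":0.6,"dy":-0.4,"dz":-0.2,"ax":0,"ay":0,"az":-0.02},
    {"hand":0.6,"dx":0.1,"dy":-0.1,"dz":0,"ax":0,"ay":0,"az":0},
    {"hand":0.6,"dx":0,"dy":0,"dz":0,"ax":0,"ay":0,"az":0}
  ]
}}

```text
clock: 2.65
ee_pos: [0.6399, 0.2197, 0.1995]
eef_rot: [0.647, 0.762, -0.005, -0.005]
ft_force: [-0.2, -0.7, -0.6]
grip_width: 0.597
```

```bash
cat > snap.py <<'E'
from h import *
import sys,pickle
s=bot.get_state(); im=bot.read_camera("wrist"); n=sys.argv[1]
cv2.imwrite(f"pics/{n}.png",im[:,:,::-1]); pickle.dump(s,open(f"{n}.pkl","wb"))
print(s["ee_pos"].round(4),s["eef_rot"].round(4),s["ft_force"].round(1),s["grip_width"],s["clock"],s["joint_positions"].round(2))
E
python3 snap.py w1
```

```text
[0.6399 0.2197 0.1995] [ 0.6474  0.7622 -0.0048 -0.0049] [-0.2 -0.7 -0.6] 0.5972394720072546 2.65 [0.27 0.45 1.52 0.   1.18 0.1 ]
```

View pics/w1.png

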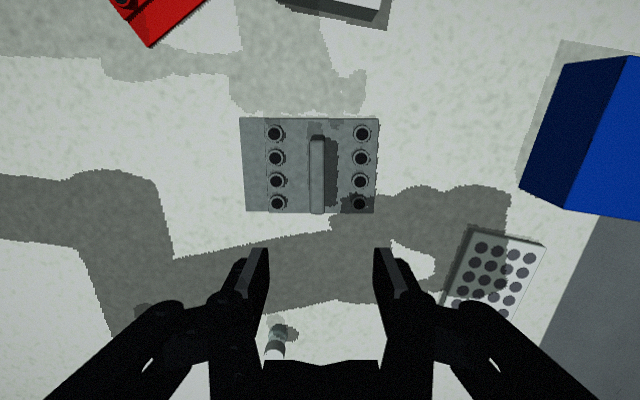

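```bash
cat > o2.py <<'E'
from ov import *
import sys,pickle
n=sys.argv[1]; q=[float(v) for v in sys.argv[2:5]]
st=pickle.load(open(n+".pkl","rb")); C=cal("wrist",st); im=cv2.imread(f"pics/{n}.png")
x0,x1,y0,y1,f=210,410,95,235,4
a=crop(im,x0,x1,y0,y1,f); draw(a,C,BOARD,q,(0,255,0),np.array([x0,y0]),f); cv2.imwrite(f"pics/{n}_o.png",a)
E
python3 o2.py w1 .624 .2237 .16
```

```text
(no output)
```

View pics/w1_o.png

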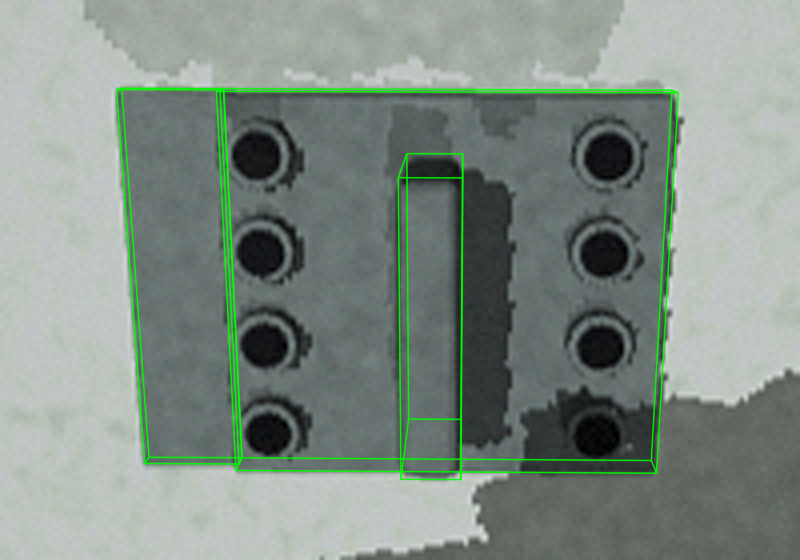

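```bash
cat > d.py <<'E'
from h import *
def Rt(yaw,tilt=0.,base=None):
    # board rotation: yaw about z, tilt about board y: tongue (-x) end low when tilt>0 (x axis up): rotation about -y
    Rb=Rn.from_euler("z",yaw)*Rn.from_rotvec([0,-tilt,0])
    # tool axes in the board frame: x=+y, y=+x, z=-z
    return Rb*Rn.from_matrix(np.array([[0,1,0],[1,0,0],[0,0,-1.]]))
def delta(p,R,s=None):
    s=s or bot.get_state()
    rv=(R*Rn.from_quat(s["eef_rot"]).inv()).as_rotvec()
    print("d30",((np.array(p)-s["ee_pos"])/.03).round(3),"rv",rv.round(4),"f",s["ft_force"].round(1),"M",s["wrist_torque"].round(2),"pos",s["ee_pos"].round(4),"g",round(s["grip_width"],3),"t",s["clock"])
E
python3 -c "
from d import *
delta([.634,.2253,.031],Rt(.16))"
```

```text
d30 [-0.19   0.178 -5.62 ] rv [ 0.0011 -0.0134 -0.003 ] f [0.7 0.3 0.4] M [ 0.02 -0.03 -0.01] pos [0.6397 0.22   0.1996] g 0.597 t 2.7
```

Request:
{"name": "step_arm", "arguments": {
  "series": [
    {"hand":0.45,"dx":-0.19,"dy":0.18,"dz":-0.5,"ax":0,"ay":-0.013,"az":-0.003},
    {"hand":0.45,"dx":0,"dy":0,"dz":-0.8,"ax":0,"ay":0,"az":0},
    {"hand":0.45,"dx":0,"dy":0,"dz":-0.8,"ax":0,"ay":0,"az":0},
    {"hand":0.45,"dx":0,"dy":0,"dz":-0.7,"ax":0,"ay":0,"az":0},
    {"hand":0.45,"dx":0,"dy":0,"dz":-0.5,"ax":0,"ay":0,"az":0},
    {"hand":0.45,"dx":0,"dy":0,"dz":-0.3,"ax":0,"ay":0,"az":0},
    {"hand":0.45,"dx":0,"dy":0,"dz":-0.1,"ax":0,"ay":0,"az":0},
    {"hand":0.45,"dx":0,"dy":0,"dz":0,"ax":0,"ay":0,"az":0},
    {"hand":0.45,"dx":0,"dy":0,"dz":0,"ax":0,"ay":0,"az":0},
    {"hand":0.45,"dx":0,"dy":0,"dz":0,"ax":0,"ay":0,"az":0}
  ]
}}

```text
clock: 3.95
ee_pos: [0.6342, 0.2316, 0.0924]
eef_rot: [0.646, 0.764, 0.005, 0.003]
ft_force: [-0.5, -0.5, -0.3]
grip_width: 0.451
```

```bash
python3 -c "
from d import *
delta([.634,.2253,.031],Rt(.16))"
```

```text
d30 [-0.005 -0.211 -2.045] rv [-0.0037  0.0101 -0.0068] f [-0.5 -0.5 -0.3] M [ 0.02 -0.02  0.01] pos [0.6342 0.2316 0.0924] g 0.451 t 3.95
```

Request:
{"name": "step_arm", "arguments": {
  "series": [
    {"hand":0.45,"dx":0,"dy":-0.2,"dz":0,"ax":-0.004,"ay":0.01,"az":-0.006},
    {"hand":0.45,"dx":0,"dy":0,"dz":-0.4,"ax":0,"ay":0,"az":0},
    {"hand":0.45,"dx":0,"dy":0,"dz":-0.3,"ax":0,"ay":0,"az":0},
    {"hand":0.45,"dx":0,"dy":0,"dz":-0.2,"ax":0,"ay":0,"az":0},
    {"hand":0.45,"dx":0,"dy":0,"dz":-0.1,"ax":0,"ay":0,"az":0},
    {"hand":0.45,"dx":0,"dy":0,"dz":0,"ax":0,"ay":0,"az":0},
    {"hand":0.45,"dx":0,"dy":0,"dz":0,"ax":0,"ay":0,"az":0},
    {"hand":0.45,"dx":0,"dy":0,"dz":0,"ax":0,"ay":0,"az":0},
    {"hand":0.45,"dx":0,"dy":0,"dz":0,"ax":0,"ay":0,"az":0},
    {"hand":0.45,"dx":0,"dy":0,"dz":0,"ax":0,"ay":0,"az":0}
  ]
}}

```text
clock: 5.2
ee_pos: [0.6346, 0.2253, 0.0609]
eef_rot: [0.648, 0.761, 0.0, 0.0]
ft_force: [0.8, 0.5, -0.2]
grip_width: 0.449
```

```bash
python3 -c "
from d import *
delta([.634,.2253,.031],Rt(.16))"
```

```text
d30 [-0.02   0.001 -0.997] rv [ 0.0003  0.0005 -0.0002] f [ 0.8  0.5 -0.2] M [-0.02  0.02  0.  ] pos [0.6346 0.2253 0.0609] g 0.449 t 5.2
```

Well centred. Descend the rest and close.

Request:
{"name": "step_arm", "arguments": {
  "force": 50,
  "series": [
    {"hand":0.45,"dx":-0.02,"dy":0,"dz":-0.35,"ax":0,"ay":0,"az":0},
    {"hand":0.45,"dx":0,"dy":0,"dz":-0.3,"ax":0,"ay":0,"az":0},
    {"hand":0.45,"dx":0,"dy":0,"dz":-0.25,"ax":0,"ay":0,"az":0},
    {"hand":0.45,"dx":0,"dy":0,"dz":-0.1,"ax":0,"ay":0,"az":0},
    {"hand":0.45,"dx":0,"dy":0,"dz":0,"ax":0,"ay":0,"az":0},
    {"hand":0.1,"dx":0,"dy":0,"dz":0,"ax":0,"ay":0,"az":0},
    {"hand":0.05,"dx":0,"dy":0,"dz":0,"ax":0,"ay":0,"az":0},
    {"hand":0,"dx":0,"dy":0,"dz":0,"ax":0,"ay":0,"az":0},
    {"hand":0,"dx":0,"dy":0,"dz":0,"ax":0,"ay":0,"az":0},
    {"hand":0,"dx":0,"dy":0,"dz":0,"ax":0,"ay":0,"az":0}
  ]
}}

```text
clock: 6.45
ee_pos: [0.6336, 0.2251, 0.028]
eef_rot: [0.648, 0.761, -0.0, 0.0]
ft_force: [0.3, -0.1, -2.3]
grip_width: 0.157
```

```bash
python3 -c "
from d import *
delta([.634,.2253,.031],Rt(.16))"
```

```text
d30 [0.015 0.007 0.1  ] rv [ 0.0005 -0.0001 -0.0001] f [ 0.3 -0.1 -2.3] M [ 0.04 -0.05  0.02] pos [0.6336 0.2251 0.028 ] g 0.157 t 6.45
```

Request:
{"name": "step_arm", "arguments": {
  "series": [
    {"hand":0,"dx":0,"dy":0,"dz":0.3,"ax":0,"ay":0,"az":0},
    {"hand":0,"dx":0,"dy":0,"dz":0.6,"ax":0,"ay":0,"az":0},
    {"hand":0,"dx":0,"dy":0,"dz":0.8,"ax":0,"ay":0,"az":0},
    {"hand":0,"dx":0,"dy":0,"dz":1,"ax":0,"ay":0,"az":0},
    {"hand":0,"dx":0,"dy":0,"dz":1,"ax":0,"ay":0,"az":0},
    {"hand":0,"dx":0,"dy":-0.2,"dz":1,"ax":0,"ay":0,"az":-0.01},
    {"hand":0,"dx":0,"dy":-0.5,"dz":1,"ax":0,"ay":0,"az":-0.02},
    {"hand":0,"dx":0,"dy":-0.8,"dz":1,"ax":0,"ay":0,"az":-0.02},
    {"hand":0,"dx":0,"dy":-1,"dz":0.7,"ax":0,"ay":0,"az":-0.02},
    {"hand":0,"dx":0,"dy":-1,"dz":0.3,"ax":0,"ay":0,"az":-0.02}
  ]
}}

```text
clock: 7.7
ee_pos: [0.6283, 0.1188, 0.2733]
eef_rot: [0.681, 0.732, -0.001, -0.0]
ft_force: [0.3, -0.7, -3.5]
grip_width: 0.153
```

Request:
{"name": "step_arm", "arguments": {
  "series": [
    {"hand":0,"dx":0,"dy":-1,"dz":0,"ax":0,"ay":0,"az":-0.01},
    {"hand":0,"dx":0,"dy":-1,"dz":0,"ax":0,"ay":0,"az":-0.01},
    {"hand":0,"dx":0,"dy":-1,"dz":0,"ax":0,"ay":0,"az":0},
    {"hand":0,"dx":0,"dy":-1,"dz":0,"ax":0,"ay":0,"az":0},
    {"hand":0,"dx":0,"dy":-1,"dz":0,"ax":0,"ay":0,"az":0},
    {"hand":0,"dx":0,"dy":-1,"dz":0,"ax":0,"ay":0,"az":0},
    {"hand":0,"dx":0,"dy":-1,"dz":0,"ax":0,"ay":0,"az":0},
    {"hand":0,"dx":0,"dy":-1,"dz":0,"ax":0,"ay":0,"az":0},
    {"hand":0,"dx":0,"dy":-1,"dz":0,"ax":0,"ay":0,"az":0},
    {"hand":0,"dx":0,"dy":-0.8,"dz":0,"ax":0,"ay":0,"az":0}
  ]
}}

```text
clock: 8.95
ee_pos: [0.6242, -0.1844, 0.2872]
eef_rot: [0.689, 0.725, 0.003, 0.003]
ft_force: [-0.2, -0.4, -3.4]
grip_width: 0.155
```

```bash
python3 -c "
from d import *
delta([.62,-.30,.25],Rt(.045))"
```

```text
d30 [-0.141 -3.853 -1.241] rv [ 0.0008  0.0088 -0.0063] f [-0.2 -0.4 -3.4] M [-0.05 -0.01 -0.03] pos [ 0.6242 -0.1844  0.2872] g 0.155 t 8.95
```

Request:
{"name": "step_arm", "arguments": {
  "series": [
    {"hand":0,"dx":0,"dy":-0.9,"dz":0,"ax":0,"ay":0.008,"az":-0.006},
    {"hand":0,"dx":0,"dy":-0.9,"dz":0,"ax":0,"ay":0,"az":0},
    {"hand":0,"dx":0,"dy":-0.8,"dz":0,"ax":0,"ay":0,"az":0},
    {"hand":0,"dx":0,"dy":-0.6,"dz":0,"ax":0,"ay":0,"az":0},
    {"hand":0,"dx":0,"dy":-0.4,"dz":0,"ax":0,"ay":0,"az":0},
    {"hand":0,"dx":0,"dy":-0.2,"dz":0,"ax":0,"ay":0,"az":0},
    {"hand":0,"dx":0,"dy":0,"dz":0,"ax":0,"ay":0,"az":0},
    {"hand":0,"dx":0,"dy":0,"dz":0,"ax":0,"ay":0,"az":0},
    {"hand":0,"dx":0,"dy":0,"dz":0,"ax":0,"ay":0,"az":0},
    {"hand":0,"dx":0,"dy":0,"dz":0,"ax":0,"ay":0,"az":0}
  ]
}}

```text
clock: 10.2
ee_pos: [0.6236, -0.3015, 0.289]
eef_rot: [0.691, 0.723, 0.001, -0.001]
ft_force: [-0.2, 0.9, -3.4]
grip_width: 0.154
```

```bash
python3 snap.py w2
```

```text
[ 0.6236 -0.3015  0.289 ] [ 6.906e-01  7.232e-01  1.300e-03 -6.000e-04] [-0.2  0.9 -3.4] 0.15430196598825546 10.2 [-0.51  0.4   1.41  0.    1.33 -0.56]
```

View pics/w2.png

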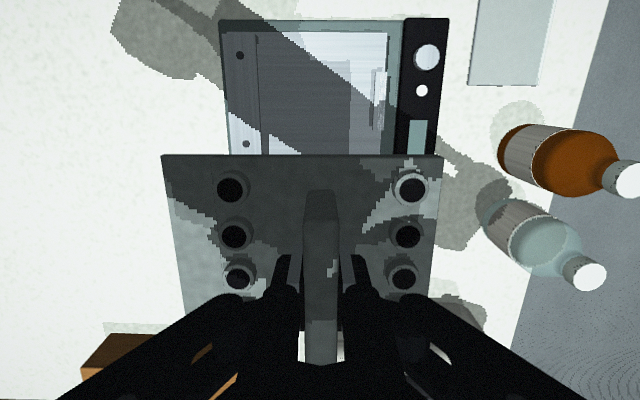

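```bash
cat > o3.py <<'E'
from ov import *
import sys,pickle
n=sys.argv[1]; q=[float(v) for v in sys.argv[2:5]]; s=float(sys.argv[5])
st=pickle.load(open(n+".pkl","rb")); C=cal("wrist",st); im=cv2.imread(f"pics/{n}.png")
x0,x1,y0,y1,f=210,460,10,160,3.2
if len(sys.argv)>6: x0,x1,y0,y1,f=eval(sys.argv[6])
a=crop(im,x0,x1,y0,y1,f)
o=np.array([x0,y0])
draw(a,C,box(87,135,-85,85,39.5,39.5),q,(0,0,255),o,f)
draw(a,C,box(-115,135,-85,85,0,0),q,(0,255,255),o,f)
draw(a,C,box(60+s,65+s,-30,30,66,66),q,(0,255,0),o,f)
draw(a,C,box(-63.5+s,-63.5+s,-65.5,65.5,67,67),q,(255,0,0),o,f)
draw(a,C,box(-63.5+s,-63.5+s,-58,58,50,50),q,(255,0,255),o,f)
draw(a,C,box(-73.5+s,65+s,-58,58,50,50),q,(255,255,0),o,f) if 0 else None
cv2.imwrite(f"pics/{n}_o.png",a)
E
python3 o3.py w2 .6213 -.2285 .0456 -3
```

```text
(no output)
```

View pics/w2_o.png

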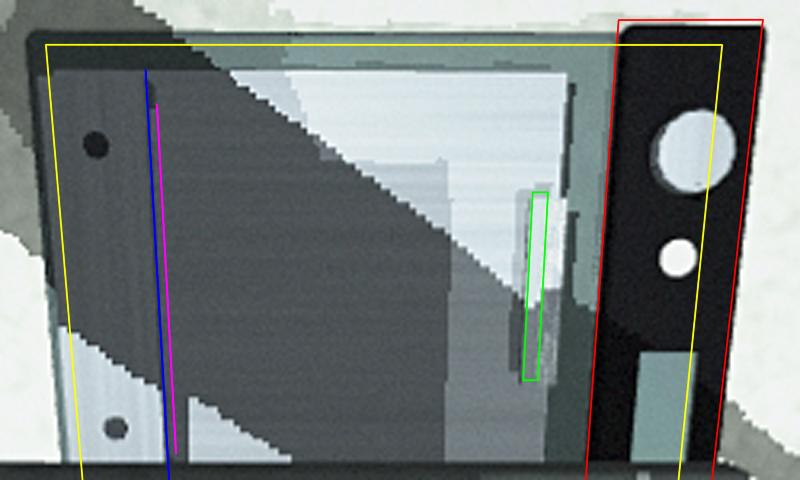

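```bash
python3 o3.py w2 .6213 -.2285 .0456 -3 "(355,410,60,140,7)"; cp pics/w2_o.png pics/w2_oc.png;  python3 o3.py w2 .6213 -.2285 .0456 -3 "(215,285,20,160,4.2)"
```

```text
(no output)
```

View pics/w2_oc.png

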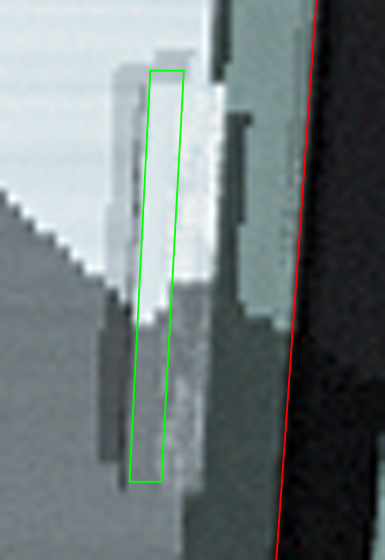

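View pics/w2_o.png

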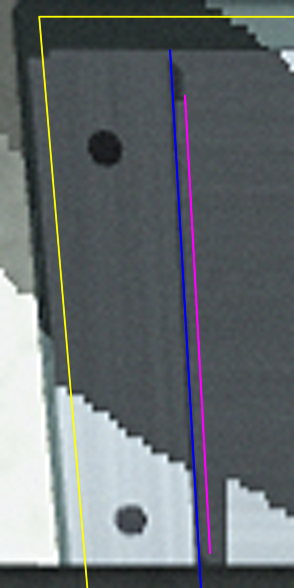

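```bash
cat > wp.py <<'E'
from d import *
P0=np.array([.6171,-.229]); YAW=.0456; G=(10.,28.)
def tgt(tx,h,deg):
    th=np.radians(deg); L=(70+G[0])
    x=tx+L*np.cos(th)-G[1]*np.sin(th); z=50+h+L*np.sin(th)+G[1]*np.cos(th)
    x/=1e3; return [P0[0]+np.cos(YAW)*x,P0[1]+np.sin(YAW)*x,z/1e3],Rt(YAW,th)
def now():
    s=bot.get_state(); R=Rn.from_quat(s["eef_rot"])*Rn.from_matrix(np.array([[0,1,0],[1,0,0],[0,0,-1.]])).inv()
    tip=np.array(s["ee_pos"])+R.apply(np.array([-70-G[0],0,-G[1]])/1e3); d=tip[:2]-P0
    c,sn=np.cos(YAW),np.sin(YAW); xb=R.apply([1,0,0]); yb=R.apply([0,1,0])
    print("tip plat x,y,h mm",(1e3*np.array([c*d[0]+sn*d[1],-sn*d[0]+c*d[1],tip[2]-.05])).round(1),"tilt",np.degrees(np.arcsin(xb[2])).round(2),"roll",np.degrees(np.arcsin(yb[2])).round(2),"yawerr",np.degrees(np.arctan2(xb[1],xb[0])-YAW).round(2))
if __name__=="__main__":
    import sys
    now()
    for i in range(1,len(sys.argv),3): delta(*tgt(*map(float,sys.argv[i:i+3])))
E
python3 wp.py -45 40 12 -54 3 12
cat > o4.py <<'E'
from ov import *
import sys,pickle
n=sys.argv[1]; st=pickle.load(open(n+".pkl","rb")); C=cal("wrist",st); a=cv2.imread(f"pics/{n}.png")
R=Rn.from_quat(st["eef_rot"])*Rn.from_matrix(np.array([[0,1,0],[1,0,0],[0,0,-1.]])).inv()
for e in BOARD:
    X=R.apply((np.array(e,float)-[10,0,28])/1e3)+st["ee_pos"]
    uv=proj(C,X); cv2.line(a,tuple(map(int,uv[0].round())),tuple(map(int,uv[1].round())),(0,255,0),1,cv2.LINE_AA)
cv2.imwrite(f"pics/{n}_h.png",a)
E
python3 o4.py w2
```

```text
tip plat x,y,h mm [-76.8 -72.6 210.9] tilt 0.07 roll 0.16 yawerr 0.03
d30 [ 0.697  2.457 -5.167] rv [ 0.0067 -0.2082 -0.0008] f [-1.1  0.3 -3.7] M [ 0.03 -0.04 -0.  ] pos [ 0.6236 -0.3014  0.289 ] g 0.158 t 10.25
d30 [ 0.398  2.443 -6.4  ] rv [ 0.0067 -0.2082 -0.0008] f [-1.1  0.3 -3.7] M [ 0.03 -0.04 -0.  ] pos [ 0.6236 -0.3014  0.289 ] g 0.158 t 10.25
```

View pics/w2_h.png

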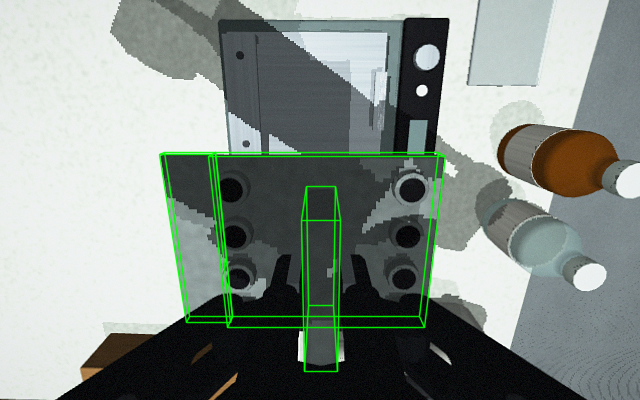

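Request:
{"name": "step_arm", "arguments": {
  "series": [
    {"hand":0,"dx":0.1,"dy":0.4,"dz":0,"ax":0.001,"ay":-0.03,"az":0},
    {"hand":0,"dx":0.1,"dy":0.4,"dz":-0.1,"ax":0.001,"ay":-0.03,"az":0},
    {"hand":0,"dx":0.1,"dy":0.4,"dz":-0.3,"ax":0.001,"ay":-0.03,"az":0},
    {"hand":0,"dx":0.1,"dy":0.4,"dz":-0.5,"ax":0.001,"ay":-0.03,"az":0},
    {"hand":0,"dx":0.1,"dy":0.4,"dz":-0.7,"ax":0.001,"ay":-0.03,"az":0},
    {"hand":0,"dx":0.1,"dy":0.3,"dz":-0.7,"ax":0.001,"ay":-0.03,"az":0},
    {"hand":0,"dx":0.1,"dy":0.1,"dz":-0.6,"ax":0,"ay":-0.03,"az":0},
    {"hand":0,"dx":0,"dy":0,"dz":-0.4,"ax":0,"ay":0,"az":0},
    {"hand":0,"dx":0,"dy":0,"dz":-0.2,"ax":0,"ay":0,"az":0},
    {"hand":0,"dx":0,"dy":0,"dz":0,"ax":0,"ay":0,"az":0}
  ]
}}

```text
clock: 11.5
ee_pos: [0.6444, -0.2196, 0.1838]
eef_rot: [0.685, 0.72, 0.082, 0.076]
ft_force: [0.5, -0.8, -3.8]
grip_width: 0.161
```

```bash
python3 wp.py -45 40 12 -54 3 12
```

```text
tip plat x,y,h mm [-44.1   8.   88.7] tilt 12.86 roll 0.13 yawerr 0.16
d30 [ 0.004 -0.273 -1.658] rv [-0.0029  0.0149 -0.0034] f [ 0.5 -0.8 -3.8] M [-0.03  0.28  0.08] pos [ 0.6444 -0.2196  0.1838] g 0.161 t 11.5
d30 [-0.296 -0.287 -2.891] rv [-0.0029  0.0149 -0.0034] f [ 0.5 -0.8 -3.8] M [-0.03  0.28  0.08] pos [ 0.6444 -0.2196  0.1838] g 0.161 t 11.5
```

Request:
{"name": "step_arm", "arguments": {
  "series": [
    {"hand":0,"dx":-0.1,"dy":-0.15,"dz":-0.2,"ax":-0.003,"ay":0.008,"az":-0.003},
    {"hand":0,"dx":-0.1,"dy":-0.13,"dz":-0.4,"ax":0,"ay":0.007,"az":0},
    {"hand":0,"dx":-0.1,"dy":0,"dz":-0.5,"ax":0,"ay":0,"az":0},
    {"hand":0,"dx":0,"dy":0,"dz":-0.5,"ax":0,"ay":0,"az":0},
    {"hand":0,"dx":0,"dy":0,"dz":-0.4,"ax":0,"ay":0,"az":0},
    {"hand":0,"dx":0,"dy":0,"dz":-0.3,"ax":0,"ay":0,"az":0},
    {"hand":0,"dx":0,"dy":0,"dz":-0.2,"ax":0,"ay":0,"az":0},
    {"hand":0,"dx":0,"dy":0,"dz":-0.1,"ax":0,"ay":0,"az":0},
    {"hand":0,"dx":0,"dy":0,"dz":0,"ax":0,"ay":0,"az":0},
    {"hand":0,"dx":0,"dy":0,"dz":0,"ax":0,"ay":0,"az":0}
  ]
}}

```text
clock: 12.75
ee_pos: [0.6363, -0.2297, 0.1021]
eef_rot: [0.687, 0.719, 0.076, 0.074]
ft_force: [0.2, -0.5, -3.8]
grip_width: 0.156
```

```bash
python3 wp.py -54 3 12
python3 - <<'E'
from h import *
im=bot.read_camera("scene"); cv2.imwrite("pics/sc2.png",cv2.resize(im[190:390,90:310,::-1],None,fx=3.5,fy=3,interpolation=cv2.INTER_CUBIC)[:600])
im=bot.read_camera("top"); cv2.imwrite("pics/tp2.png",cv2.resize(im[110:230,365:485,::-1],None,fx=4.8,fy=4.8,interpolation=cv2.INTER_CUBIC))
E
```

```text
tip plat x,y,h mm [-53.2  -1.6   7.9] tilt 12.11 roll -0.1 yawerr -0.01
d30 [-0.025  0.052 -0.168] rv [0.0017 0.002  0.0006] f [ 0.2 -0.5 -3.8] M [-0.01  0.24  0.03] pos [ 0.6363 -0.2297  0.1021] g 0.156 t 12.75
```

View pics/sc2.png

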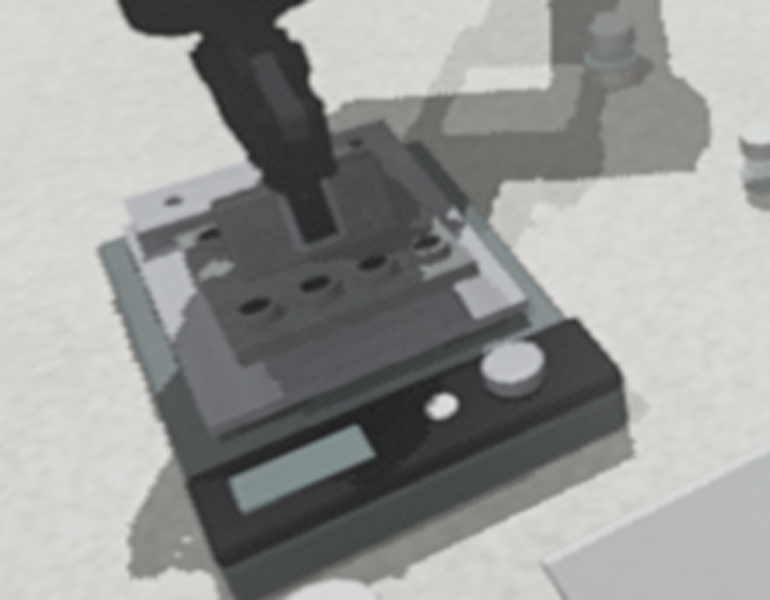

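View pics/tp2.png

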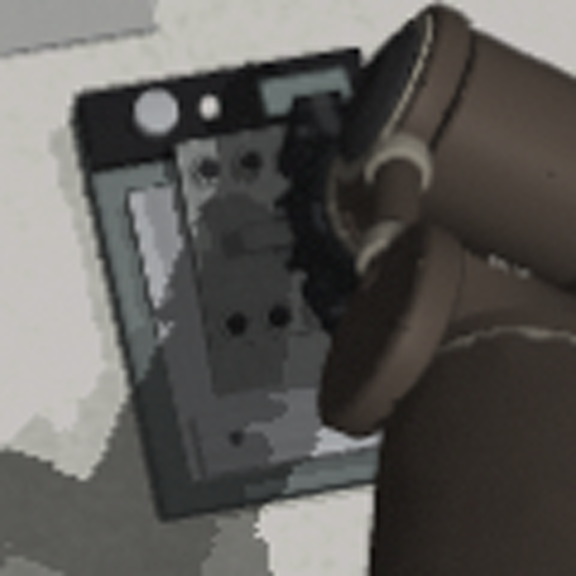

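Request:
{"name": "step_arm", "arguments": {
  "series": [
    {"hand":0,"dx":0,"dy":0.05,"dz":-0.1,"ax":0,"ay":0,"az":0},
    {"hand":0,"dx":0,"dy":0,"dz":-0.08,"ax":0,"ay":0,"az":0},
    {"hand":0,"dx":0,"dy":0,"dz":0,"ax":0,"ay":0,"az":0},
    {"hand":0,"dx":-0.05,"dy":0,"dz":0,"ax":0,"ay":0,"az":0},
    {"hand":0,"dx":-0.05,"dy":0,"dz":0,"ax":0,"ay":0,"az":0},
    {"hand":0,"dx":-0.05,"dy":0,"dz":0,"ax":0,"ay":0,"az":0},
    {"hand":0,"dx":-0.05,"dy":0,"dz":0,"ax":0,"ay":0,"az":0},
    {"hand":0,"dx":0,"dy":0,"dz":0,"ax":0,"ay":0,"az":0},
    {"hand":0,"dx":0,"dy":0,"dz":0,"ax":0,"ay":0,"az":0},
    {"hand":0,"dx":0,"dy":0,"dz":0,"ax":0,"ay":0,"az":0}
  ]
}}

```text
clock: 14.1
ee_pos: [0.6302, -0.2284, 0.0972]
eef_rot: [0.687, 0.719, 0.076, 0.074]
ft_force: [0.1, -0.3, -4.3]
grip_width: 0.158
```

```bash
python3 wp.py -66 2 12 -72 2 12
```

```text
tip plat x,y,h mm [-59.2  -0.1   3. ] tilt 12.18 roll -0.15 yawerr -0.01
d30 [-0.222 -0.01  -0.041] rv [0.0024 0.0033 0.0007] f [ 0.1 -0.3 -4.3] M [-0.02  0.23 -0.01] pos [ 0.6302 -0.2284  0.0972] g 0.158 t 14.1
d30 [-0.421 -0.019 -0.041] rv [0.0024 0.0033 0.0007] f [ 0.1 -0.3 -4.3] M [-0.02  0.23 -0.01] pos [ 0.6302 -0.2284  0.0972] g 0.158 t 14.1
```

Request:
{"name": "step_arm", "arguments": {
  "series": [
    {"hand":0,"dx":-0.07,"dy":0,"dz":-0.02,"ax":0.002,"ay":0.003,"az":0},
    {"hand":0,"dx":-0.07,"dy":0,"dz":0,"ax":0,"ay":0,"az":0},
    {"hand":0,"dx":-0.07,"dy":0,"dz":0,"ax":0,"ay":0,"az":0},
    {"hand":0,"dx":-0.05,"dy":0,"dz":0,"ax":0,"ay":0,"az":0},
    {"hand":0,"dx":0,"dy":0,"dz":0,"ax":0,"ay":0,"az":0},
    {"hand":0,"dx":0,"dy":0,"dz":0,"ax":0,"ay":0,"az":0},
    {"hand":0,"dx":0,"dy":0,"dz":0,"ax":0,"ay":0,"az":0},
    {"hand":0,"dx":0,"dy":0,"dz":0,"ax":0,"ay":0,"az":0},
    {"hand":0,"dx":0,"dy":0,"dz":0,"ax":0,"ay":0,"az":0},
    {"hand":0,"dx":0,"dy":0,"dz":0,"ax":0,"ay":0,"az":0}
  ]
}}

```text
clock: 15.35
ee_pos: [0.622, -0.2284, 0.0967]
eef_rot: [0.687, 0.719, 0.076, 0.072]
ft_force: [0.4, 0.1, -4.3]
grip_width: 0.16
```

```bash
python3 wp.py -72 2 12; python3 snap.py w3
python3 - <<'E'
from h import *
im=bot.read_camera("scene"); cv2.imwrite("pics/sc3.png",cv2.resize(im[210:310,105:240,::-1],None,fx=5.5,fy=5.5,interpolation=cv2.INTER_CUBIC)[:600])
E
```

```text
tip plat x,y,h mm [-67.5   0.4   2.6] tilt 12.02 roll -0.02 yawerr -0.03
d30 [-0.148 -0.019 -0.022] rv [0.0004 0.0003 0.0006] f [ 0.4  0.1 -4.3] M [-0.06  0.19  0.01] pos [ 0.622  -0.2284  0.0967] g 0.16 t 15.35
[ 0.622  -0.2284  0.0967] [0.6872 0.7189 0.0755 0.0725] [ 0.4  0.1 -4.3] 0.16033970154922764 15.35 [-0.47  0.44  1.78  0.15  0.74 -0.61]
```

View pics/w3.png

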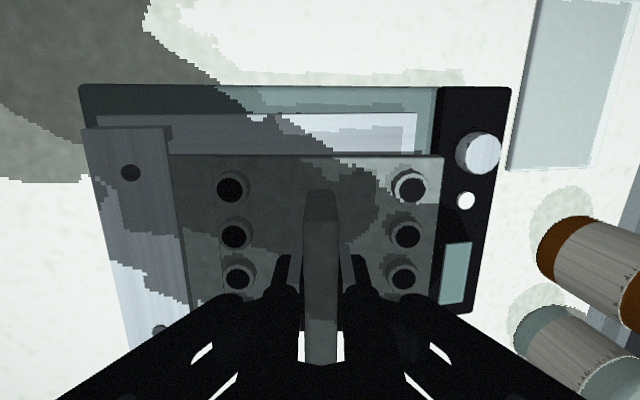

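View pics/sc3.png

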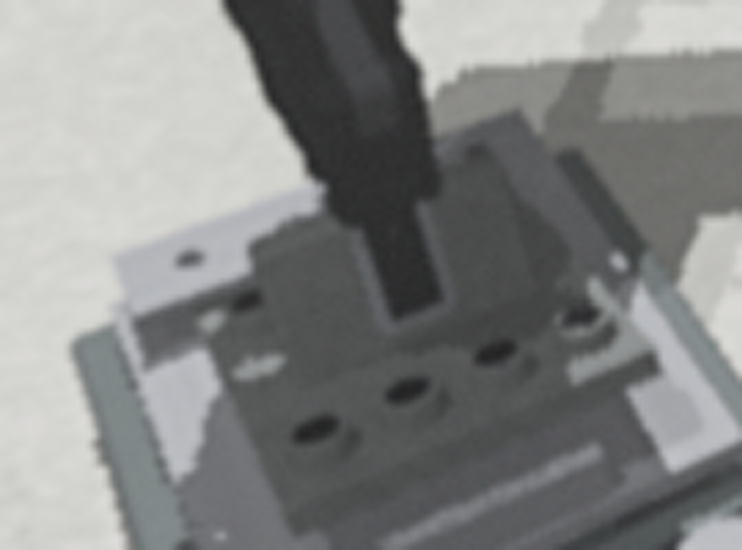

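Request:
{"name": "step_arm", "arguments": {
  "series": [
    {"hand":0,"dx":-0.05,"dy":0,"dz":-0.01,"ax":0,"ay":0,"az":0},
    {"hand":0,"dx":-0.05,"dy":0,"dz":0,"ax":0,"ay":0,"az":0},
    {"hand":0,"dx":-0.05,"dy":0,"dz":0,"ax":0,"ay":0,"az":0},
    {"hand":0,"dx":-0.04,"dy":0,"dz":0,"ax":0,"ay":0,"az":0},
    {"hand":0,"dx":-0.04,"dy":0,"dz":0,"ax":0,"ay":0,"az":0},
    {"hand":0,"dx":-0.02,"dy":0,"dz":0,"ax":0,"ay":0,"az":0},
    {"hand":0,"dx":0,"dy":0,"dz":0,"ax":0,"ay":0,"az":0},
    {"hand":0,"dx":0,"dy":0,"dz":0,"ax":0,"ay":0,"az":0},
    {"hand":0,"dx":0,"dy":0,"dz":0,"ax":0,"ay":0,"az":0},
    {"hand":0,"dx":0,"dy":0,"dz":0,"ax":0,"ay":0,"az":0}
  ]
}}

```text
clock: 16.7
ee_pos: [0.6169, -0.2287, 0.0975]
eef_rot: [0.688, 0.718, 0.077, 0.075]
ft_force: [3.1, 0.6, -5.0]
grip_width: 0.158
```

```bash
python3 wp.py -81 2 12
```

```text
tip plat x,y,h mm [-72.3   0.4   3. ] tilt 12.41 roll -0.11 yawerr -0.13
d30 [-0.28  -0.022 -0.051] rv [0.0015 0.0072 0.0026] f [ 3.1  0.6 -5. ] M [ 0.06 -0.34 -0.05] pos [ 0.6169 -0.2287  0.0975] g 0.158 t 16.7
```

Request:
{"name": "step_arm", "arguments": {
  "series": [
    {"hand":0,"dx":-0.06,"dy":0,"dz":-0.02,"ax":0,"ay":0.005,"az":0.002},
    {"hand":0,"dx":-0.06,"dy":0,"dz":0,"ax":0,"ay":0,"az":0},
    {"hand":0,"dx":-0.06,"dy":0,"dz":0,"ax":0,"ay":0,"az":0},
    {"hand":0,"dx":-0.06,"dy":0,"dz":0,"ax":0,"ay":0,"az":0},
    {"hand":0,"dx":-0.06,"dy":0,"dz":0,"ax":0,"ay":0,"az":0},
    {"hand":0,"dx":-0.06,"dy":0,"dz":0,"ax":0,"ay":0,"az":0},
    {"hand":0,"dx":-0.06,"dy":0,"dz":0,"ax":0,"ay":0,"az":0},
    {"hand":0,"dx":-0.06,"dy":0,"dz":0,"ax":0,"ay":0,"az":0},
    {"hand":0,"dx":-0.06,"dy":0,"dz":0,"ax":0,"ay":0,"az":0},
    {"hand":0,"dx":-0.06,"dy":0,"dz":0,"ax":0,"ay":0,"az":0}
  ]
}}

```text
clock: 17.95
ee_pos: [0.6123, -0.2291, 0.1007]
eef_rot: [0.688, 0.716, 0.085, 0.087]
ft_force: [7.6, 0.6, -8.8]
grip_width: 0.157
```

```bash
python3 wp.py -81 2 12; sleep 0; python3 wp.py
```

```text
tip plat x,y,h mm [-75.8   0.2   4.3] tilt 13.89 roll -0.44 yawerr -0.29
d30 [-0.125 -0.009 -0.155] rv [0.0062 0.0333 0.0069] f [ 7.6  0.6 -8.8] M [ 0.45 -1.48  0.16] pos [ 0.6123 -0.2291  0.1007] g 0.157 t 17.95
tip plat x,y,h mm [-75.8   0.2   4.3] tilt 13.89 roll -0.44 yawerr -0.29
```

Request:
{"name": "step_arm", "arguments": {
  "series": [
    {"hand":0,"dx":-0.04,"dy":0,"dz":-0.06,"ax":0.002,"ay":0.016,"az":0.002},
    {"hand":0,"dx":-0.05,"dy":0,"dz":-0.06,"ax":0.002,"ay":0.016,"az":0.002},
    {"hand":0,"dx":-0.05,"dy":0,"dz":-0.04,"ax":0.002,"ay":0.012,"az":0.002},
    {"hand":0,"dx":-0.06,"dy":0,"dz":-0.03,"ax":0,"ay":0.01,"az":0.001},
    {"hand":0,"dx":-0.06,"dy":0,"dz":-0.02,"ax":0,"ay":0.008,"az":0},
    {"hand":0,"dx":-0.07,"dy":0,"dz":-0.01,"ax":0,"ay":0.008,"az":0},
    {"hand":0,"dx":-0.07,"dy":0,"dz":-0.01,"ax":0,"ay":0.008,"az":0},
    {"hand":0,"dx":-0.07,"dy":0,"dz":-0.01,"ax":0,"ay":0.008,"az":0},
    {"hand":0,"dx":-0.07,"dy":0,"dz":-0.01,"ax":0,"ay":0.008,"az":0},
    {"hand":0,"dx":-0.07,"dy":0,"dz":-0.01,"ax":0,"ay":0.008,"az":0}
  ]
}}

```text
clock: 19.2
ee_pos: [0.6141, -0.2293, 0.0973]
eef_rot: [0.69, 0.718, 0.064, 0.066]
ft_force: [8.3, 0.9, -10.4]
grip_width: 0.155
```

```bash
python3 wp.py -81 2 12
```

```text
tip plat x,y,h mm [-76.5   0.1   5.1] tilt 10.57 roll -0.34 yawerr -0.36
d30 [-0.186 -0.003 -0.042] rv [ 0.007  -0.0248  0.0075] f [  8.3   0.9 -10.4] M [ 0.32 -1.79  0.16] pos [ 0.6141 -0.2293  0.0973] g 0.155 t 19.2
```

Request:
{"name": "step_arm", "arguments": {
  "series": [
    {"hand":0,"dx":-0.05,"dy":0,"dz":-0.06,"ax":0.003,"ay":0.004,"az":0.003},
    {"hand":0,"dx":-0.06,"dy":0,"dz":-0.06,"ax":0.003,"ay":0.004,"az":0.003},
    {"hand":0,"dx":-0.06,"dy":0,"dz":-0.05,"ax":0.002,"ay":0.004,"az":0.002},
    {"hand":0,"dx":-0.07,"dy":0,"dz":-0.03,"ax":0,"ay":0.004,"az":0.001},
    {"hand":0,"dx":-0.08,"dy":0,"dz":-0.01,"ax":0,"ay":0.004,"az":0.001},
    {"hand":0,"dx":-0.08,"dy":0,"dz":-0.01,"ax":0,"ay":0.004,"az":0},
    {"hand":0,"dx":-0.08,"dy":0,"dz":-0.01,"ax":0,"ay":0.004,"az":0},
    {"hand":0,"dx":-0.08,"dy":0,"dz":-0.01,"ax":0,"ay":0.004,"az":0},
    {"hand":0,"dx":-0.08,"dy":0,"dz":-0.01,"ax":0,"ay":0.004,"az":0},
    {"hand":0,"dx":-0.08,"dy":0,"dz":-0.01,"ax":0,"ay":0.004,"az":0}
  ]
}}

```text
clock: 20.45
ee_pos: [0.6145, -0.2296, 0.098]
eef_rot: [0.69, 0.718, 0.068, 0.069]
ft_force: [9.4, 0.9, -9.7]
grip_width: 0.157
```

```bash
python3 wp.py -81 2 12
```

```text
tip plat x,y,h mm [-75.7  -0.2   5.2] tilt 11.09 roll -0.26 yawerr -0.32
d30 [-0.199  0.009 -0.067] rv [ 0.0053 -0.0157  0.0065] f [ 9.4  0.9 -9.7] M [ 0.4  -1.71  0.21] pos [ 0.6145 -0.2296  0.098 ] g 0.157 t 20.45
```

Request:
{"name": "step_arm", "arguments": {
  "series": [
    {"hand":0,"dx":-0.06,"dy":0,"dz":-0.08,"ax":0.003,"ay":0.006,"az":0.003},
    {"hand":0,"dx":-0.06,"dy":0,"dz":-0.08,"ax":0.003,"ay":0.006,"az":0.003},
    {"hand":0,"dx":-0.06,"dy":0,"dz":-0.08,"ax":0.001,"ay":0.006,"az":0.001},
    {"hand":0,"dx":-0.07,"dy":0,"dz":-0.06,"ax":0.001,"ay":0.006,"az":0.001},
    {"hand":0,"dx":-0.08,"dy":0,"dz":-0.06,"ax":0.001,"ay":0.006,"az":0.001},
    {"hand":0,"dx":-0.08,"dy":0,"dz":-0.06,"ax":0.001,"ay":0.006,"az":0.001},
    {"hand":0,"dx":-0.08,"dy":0,"dz":-0.06,"ax":0.001,"ay":0.006,"az":0.001},
    {"hand":0,"dx":-0.08,"dy":0,"dz":-0.06,"ax":0.001,"ay":0.006,"az":0.001},
    {"hand":0,"dx":-0.08,"dy":0,"dz":-0.06,"ax":0.001,"ay":0.006,"az":0.001},
    {"hand":0,"dx":-0.08,"dy":0,"dz":-0.06,"ax":0.001,"ay":0.006,"az":0.001}
  ]
}}

```text
clock: 21.7
ee_pos: [0.6158, -0.2305, 0.0955]
eef_rot: [0.689, 0.719, 0.067, 0.062]
ft_force: [6.4, 3.1, -2.9]
grip_width: 0.158
```

```bash
python3 wp.py -81 2 12; python3 snap.py w4;python3 o4.py w4
```

```text
tip plat x,y,h mm [-75.   -1.1   3.5] tilt 10.46 roll 0.24 yawerr -0.15
d30 [-0.242  0.037  0.016] rv [-0.0031 -0.027   0.0017] f [ 6.4  3.1 -2.9] M [ 0.42 -0.93 -0.09] pos [ 0.6158 -0.2305  0.0955] g 0.158 t 21.7
[ 0.6158 -0.2305  0.0955] [0.6887 0.7193 0.0673 0.0615] [ 6.4  3.1 -2.9] 0.1584598145923619 21.7 [-0.47  0.45  1.77  0.13  0.77 -0.6 ]
```

View pics/w4_h.png

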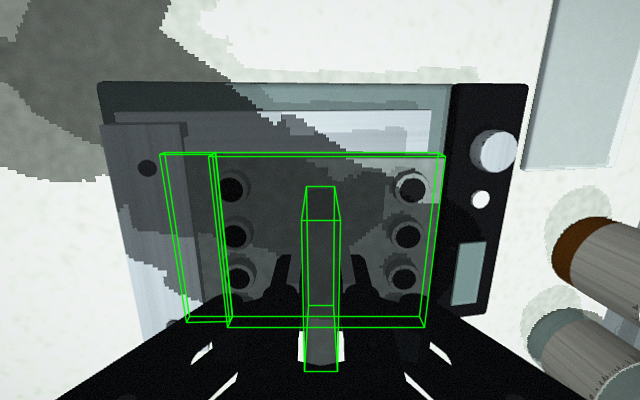

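Request:
{"name": "step_arm", "arguments": {
  "series": [
    {"hand":0,"dx":-0.12,"dy":0.02,"dz":-0.03,"ax":0,"ay":0,"az":0.001},
    {"hand":0,"dx":-0.12,"dy":0.02,"dz":-0.04,"ax":0,"ay":0.002,"az":0.001},
    {"hand":0,"dx":-0.12,"dy":0.02,"dz":-0.05,"ax":0,"ay":0.004,"az":0.001},
    {"hand":0,"dx":-0.12,"dy":0.01,"dz":-0.05,"ax":0,"ay":0.004,"az":0.001},
    {"hand":0,"dx":-0.12,"dy":0.01,"dz":-0.05,"ax":0,"ay":0.004,"az":0.001},
    {"hand":0,"dx":-0.12,"dy":0.01,"dz":-0.05,"ax":0,"ay":0.004,"az":0.001},
    {"hand":0,"dx":-0.12,"dy":0,"dz":-0.05,"ax":0,"ay":0.004,"az":0.001},
    {"hand":0,"dx":-0.12,"dy":0,"dz":-0.05,"ax":0,"ay":0.004,"az":0.001},
    {"hand":0,"dx":-0.12,"dy":0,"dz":-0.05,"ax":0,"ay":0.004,"az":0.001},
    {"hand":0,"dx":-0.12,"dy":0,"dz":-0.05,"ax":0,"ay":0.004,"az":0.001}
  ]
}}

```text
clock: 23.0
ee_pos: [0.6108, -0.2306, 0.0986]
eef_rot: [0.688, 0.717, 0.075, 0.079]
ft_force: [9.7, 3.3, -6.4]
grip_width: 0.158
```

```bash
python3 wp.py -81 2 12
```

```text
tip plat x,y,h mm [-78.4  -1.3   3.9] tilt 12.5 roll -0.51 yawerr -0.23
d30 [-0.075  0.041 -0.085] rv [0.0084 0.0092 0.0059] f [ 9.7  3.3 -6.4] M [ 0.74 -1.74  0.15] pos [ 0.6108 -0.2306  0.0986] g 0.158 t 23.0
```

Request:
{"name": "step_arm", "arguments": {
  "series": [
    {"hand":0,"dx":-0.15,"dy":0.02,"dz":-0.07,"ax":0.003,"ay":0.008,"az":0.002},
    {"hand":0,"dx":-0.16,"dy":0.02,"dz":-0.07,"ax":0.003,"ay":0.008,"az":0.002},
    {"hand":0,"dx":-0.16,"dy":0.02,"dz":-0.07,"ax":0.002,"ay":0.01,"az":0.002},
    {"hand":0,"dx":-0.16,"dy":0.02,"dz":-0.08,"ax":0.002,"ay":0.015,"az":0.001},
    {"hand":0,"dx":-0.15,"dy":0.01,"dz":-0.1,"ax":0.002,"ay":0.022,"az":0.001},
    {"hand":0,"dx":-0.14,"dy":0.01,"dz":-0.1,"ax":0.002,"ay":0.024,"az":0.001},
    {"hand":0,"dx":-0.14,"dy":0.01,"dz":-0.1,"ax":0.002,"ay":0.024,"az":0.001},
    {"hand":0,"dx":-0.14,"dy":0.01,"dz":-0.1,"ax":0.002,"ay":0.024,"az":0.001},
    {"hand":0,"dx":-0.14,"dy":0.01,"dz":-0.1,"ax":0.002,"ay":0.024,"az":0.001},
    {"hand":0,"dx":-0.14,"dy":0.01,"dz":-0.08,"ax":0.002,"ay":0.02,"az":0.001}
  ]
}}

```text
clock: 24.25
ee_pos: [0.6116, -0.2307, 0.0929]
eef_rot: [0.691, 0.719, 0.048, 0.049]
ft_force: [10.3, 1.4, -7.6]
grip_width: 0.161
```

```bash
python3 wp.py -81 1 8 -81 1 4
```

```text
tip plat x,y,h mm [-81.   -1.    4.2] tilt 7.92 roll -0.22 yawerr -0.36
d30 [-0.004  0.047 -0.102] rv [ 0.0038 -0.0012  0.0067] f [10.3  1.4 -7.6] M [ 0.5  -2.09  0.14] pos [ 0.6116 -0.2307  0.0929] g 0.161 t 24.25
d30 [ 0.08   0.051 -0.28 ] rv [0.0009 0.0685 0.0066] f [10.3  1.4 -7.6] M [ 0.5  -2.09  0.14] pos [ 0.6116 -0.2307  0.0929] g 0.161 t 24.25
```

Request:
{"name": "step_arm", "arguments": {
  "series": [
    {"hand":0,"dx":-0.14,"dy":0.01,"dz":-0.11,"ax":0.003,"ay":0.014,"az":0.003},
    {"hand":0,"dx":-0.14,"dy":0.01,"dz":-0.11,"ax":0.003,"ay":0.016,"az":0.003},
    {"hand":0,"dx":-0.14,"dy":0.01,"dz":-0.11,"ax":0.002,"ay":0.016,"az":0.002},
    {"hand":0,"dx":-0.14,"dy":0.01,"dz":-0.1,"ax":0.002,"ay":0.016,"az":0.002},
    {"hand":0,"dx":-0.14,"dy":0.01,"dz":-0.1,"ax":0.002,"ay":0.016,"az":0.002},
    {"hand":0,"dx":-0.14,"dy":0.01,"dz":-0.1,"ax":0.002,"ay":0.016,"az":0.002},
    {"hand":0,"dx":-0.14,"dy":0.01,"dz":-0.1,"ax":0.002,"ay":0.016,"az":0.002},
    {"hand":0,"dx":-0.14,"dy":0.01,"dz":-0.1,"ax":0.002,"ay":0.016,"az":0.002},
    {"hand":0,"dx":-0.14,"dy":0.01,"dz":-0.1,"ax":0.002,"ay":0.014,"az":0.002},
    {"hand":0,"dx":-0.14,"dy":0.01,"dz":-0.08,"ax":0.002,"ay":0.01,"az":0.002}
  ]
}}

```text
clock: 25.5
ee_pos: [0.6159, -0.2307, 0.0886]
eef_rot: [0.69, 0.722, 0.034, 0.029]
ft_force: [8.4, 1.8, -3.2]
grip_width: 0.158
```

```bash
python3 wp.py -82 1 3 -82 0 0; python3 snap.py w5
```

```text
tip plat x,y,h mm [-78.4  -1.5   3.6] tilt 5.1 roll 0.23 yawerr -0.02
d30 [-0.081  0.05  -0.182] rv [-0.0056  0.0364  0.    ] f [ 8.4  1.8 -3.2] M [ 0.39 -1.49 -0.24] pos [ 0.6159 -0.2307  0.0886] g 0.158 t 25.5
d30 [-0.028  0.052 -0.353] rv [-0.008   0.0887  0.0001] f [ 8.4  1.8 -3.2] M [ 0.39 -1.49 -0.24] pos [ 0.6159 -0.2307  0.0886] g 0.158 t 25.5
[ 0.6159 -0.2307  0.0886] [0.6902 0.7223 0.0335 0.0293] [ 8.4  1.8 -3.2] 0.15817275008360057 25.5 [-0.45  0.5   1.71  0.06  0.86 -0.53]
```

View pics/w5.png

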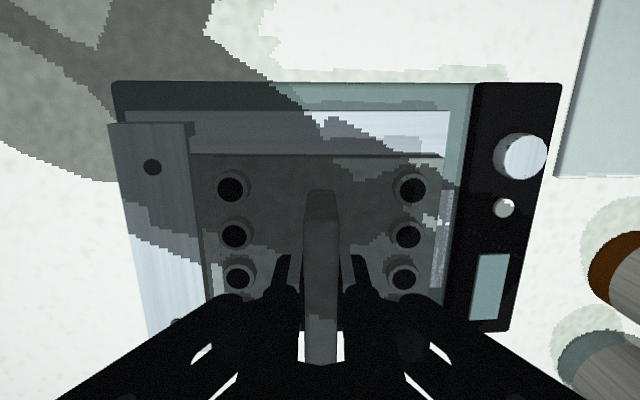

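Request:
{"name": "step_arm", "arguments": {
  "series": [
    {"hand":0,"dx":-0.17,"dy":0.02,"dz":-0.06,"ax":-0.002,"ay":0.004,"az":0.001},
    {"hand":0,"dx":-0.19,"dy":0.02,"dz":-0.07,"ax":-0.002,"ay":0.006,"az":0.001},
    {"hand":0,"dx":-0.19,"dy":0.02,"dz":-0.07,"ax":0,"ay":0.008,"az":0.001},
    {"hand":0,"dx":-0.19,"dy":0.02,"dz":-0.07,"ax":0,"ay":0.008,"az":0.001},
    {"hand":0,"dx":-0.19,"dy":0.02,"dz":-0.07,"ax":0,"ay":0.008,"az":0.001},
    {"hand":0,"dx":-0.19,"dy":0.02,"dz":-0.07,"ax":0,"ay":0.008,"az":0.001},
    {"hand":0,"dx":-0.19,"dy":0.02,"dz":-0.07,"ax":0,"ay":0.008,"az":0.001},
    {"hand":0,"dx":-0.19,"dy":0.02,"dz":-0.07,"ax":0,"ay":0.008,"az":0.001},
    {"hand":0,"dx":-0.19,"dy":0.02,"dz":-0.07,"ax":0,"ay":0.008,"az":0.001},
    {"hand":0,"dx":-0.19,"dy":0.02,"dz":-0.07,"ax":0,"ay":0.008,"az":0.001}
  ]
}}

```text
clock: 26.8
ee_pos: [0.6109, -0.2305, 0.0926]
eef_rot: [0.691, 0.72, 0.039, 0.055]
ft_force: [11.4, 2.5, -6.7]
grip_width: 0.158
```

```bash
python3 wp.py -82 1 3 -82 0 0
```

```text
tip plat x,y,h mm [-81.8  -1.7   4.2] tilt 7.61 roll -1.4 yawerr -0.16
d30 [ 0.088  0.044 -0.314] rv [0.021  0.0815 0.005 ] f [11.4  2.5 -6.7] M [ 0.68 -2.29  0.18] pos [ 0.6109 -0.2305  0.0926] g 0.158 t 26.8
d30 [ 0.14   0.046 -0.486] rv [0.0188 0.1338 0.0043] f [11.4  2.5 -6.7] M [ 0.68 -2.29  0.18] pos [ 0.6109 -0.2305  0.0926] g 0.158 t 26.8
```

Request:
{"name": "step_arm", "arguments": {
  "series": [
    {"hand":0,"dx":-0.19,"dy":0.03,"dz":-0.12,"ax":0.006,"ay":0.022,"az":0.002},
    {"hand":0,"dx":-0.19,"dy":0.03,"dz":-0.12,"ax":0.006,"ay":0.022,"az":0.002},
    {"hand":0,"dx":-0.19,"dy":0.03,"dz":-0.12,"ax":0.006,"ay":0.022,"az":0.002},
    {"hand":0,"dx":-0.19,"dy":0.03,"dz":-0.12,"ax":0.006,"ay":0.022,"az":0.002},
    {"hand":0,"dx":-0.19,"dy":0.03,"dz":-0.12,"ax":0.005,"ay":0.022,"az":0.002},
    {"hand":0,"dx":-0.19,"dy":0.03,"dz":-0.12,"ax":0.005,"ay":0.022,"az":0.002},
    {"hand":0,"dx":-0.19,"dy":0.03,"dz":-0.12,"ax":0.005,"ay":0.022,"az":0.002},
    {"hand":0,"dx":-0.19,"dy":0.03,"dz":-0.12,"ax":0.005,"ay":0.022,"az":0.002},
    {"hand":0,"dx":-0.19,"dy":0.02,"dz":-0.12,"ax":0.004,"ay":0.02,"az":0.001},
    {"hand":0,"dx":-0.19,"dy":0.02,"dz":-0.12,"ax":0.003,"ay":0.018,"az":0.001}
  ]
}}

```text
clock: 28.05
ee_pos: [0.6143, -0.2311, 0.0864]
eef_rot: [0.691, 0.722, 0.02, 0.019]
ft_force: [10.5, 3.4, -0.9]
grip_width: 0.155
```

```bash
python3 wp.py -82 1 3 -82 0 0
```

```text
tip plat x,y,h mm [-81.3  -1.8   4. ] tilt 3.17 roll -0.06 yawerr -0.1
d30 [-0.024  0.064 -0.107] rv [0.0009 0.0029 0.0019] f [10.5  3.4 -0.9] M [ 0.45 -1.78 -0.16] pos [ 0.6143 -0.2311  0.0864] g 0.155 t 28.05
d30 [ 0.028  0.067 -0.279] rv [-0.0015  0.0552  0.0018] f [10.5  3.4 -0.9] M [ 0.45 -1.78 -0.16] pos [ 0.6143 -0.2311  0.0864] g 0.155 t 28.05
```

```bash
python3 snap.py w6
python3 - <<'E'
from h import *
im=bot.read_camera("scene"); cv2.imwrite("pics/sc6.png",cv2.resize(im[230:350,110:270,::-1],None,fx=4.9,fy=4.9,interpolation=cv2.INTER_CUBIC)[:600])
w=cv2.imread("pics/w6.png"); cv2.imwrite("pics/w6c.png",cv2.resize(w[80:260,400:560],None,fx=3.3,fy=3.3,interpolation=cv2.INTER_CUBIC))
E
```

```text
[ 0.6143 -0.2311  0.0864] [0.6912 0.7221 0.0196 0.0195] [10.5  3.4 -0.9] 0.15461515487166708 28.05 [-0.44  0.51  1.69  0.03  0.89 -0.5 ]
```

View pics/w6c.png

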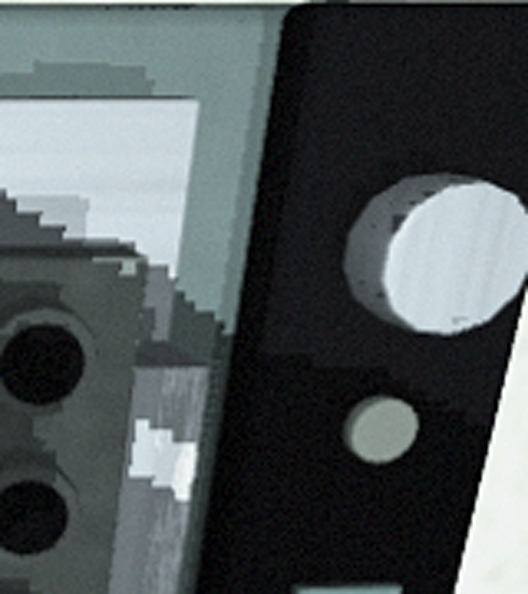

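View pics/sc6.png

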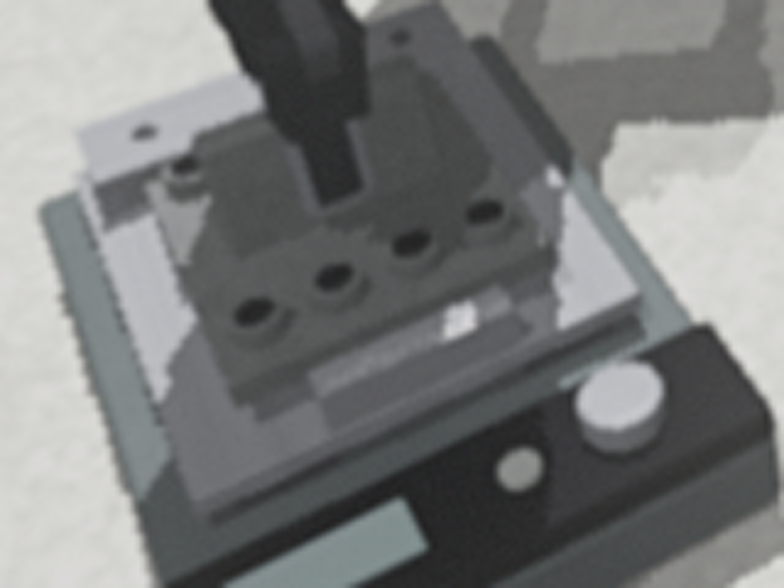

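Request:
{"name": "step_arm", "arguments": {
  "series": [
    {"hand":0,"dx":-0.2,"dy":0.02,"dz":-0.12,"ax":0.003,"ay":0.018,"az":0.002},
    {"hand":0,"dx":-0.2,"dy":0.02,"dz":-0.12,"ax":0.003,"ay":0.018,"az":0.002},
    {"hand":0,"dx":-0.2,"dy":0.02,"dz":-0.12,"ax":0.003,"ay":0.018,"az":0.001},
    {"hand":0,"dx":-0.2,"dy":0.02,"dz":-0.12,"ax":0.003,"ay":0.018,"az":0.001},
    {"hand":0,"dx":-0.2,"dy":0.02,"dz":-0.12,"ax":0.003,"ay":0.018,"az":0.001},
    {"hand":0,"dx":-0.2,"dy":0.02,"dz":-0.12,"ax":0.003,"ay":0.018,"az":0.001},
    {"hand":0,"dx":-0.2,"dy":0.02,"dz":-0.11,"ax":0.003,"ay":0.018,"az":0.001},
    {"hand":0,"dx":-0.2,"dy":0.02,"dz":-0.11,"ax":0.003,"ay":0.018,"az":0.001},
    {"hand":0,"dx":-0.2,"dy":0.02,"dz":-0.11,"ax":0.003,"ay":0.018,"az":0.001},
    {"hand":0,"dx":-0.2,"dy":0.02,"dz":-0.11,"ax":0.003,"ay":0.018,"az":0.001}
  ]
}}

```text
clock: 29.4
ee_pos: [0.6154, -0.2312, 0.083]
eef_rot: [0.692, 0.722, 0.006, 0.003]
ft_force: [10.2, 2.5, -2.9]
grip_width: 0.157
```

```bash
python3 wp.py -82 0 0
```

```text
tip plat x,y,h mm [-81.4  -1.8   4. ] tilt 0.71 roll 0.24 yawerr -0.17
d30 [-0.011  0.072 -0.166] rv [-0.0047  0.0123  0.0029] f [10.2  2.5 -2.9] M [ 0.33 -1.91 -0.07] pos [ 0.6154 -0.2312  0.083 ] g 0.157 t 29.4
```

Request:
{"name": "step_arm", "arguments": {
  "series": [
    {"hand":0,"dx":-0.2,"dy":0.02,"dz":-0.14,"ax":0.001,"ay":0.015,"az":0.002},
    {"hand":0,"dx":-0.2,"dy":0.02,"dz":-0.14,"ax":0.001,"ay":0.015,"az":0.002},
    {"hand":0,"dx":-0.2,"dy":0.02,"dz":-0.14,"ax":0.001,"ay":0.015,"az":0.001},
    {"hand":0,"dx":-0.2,"dy":0.02,"dz":-0.14,"ax":0.001,"ay":0.015,"az":0.001},
    {"hand":0,"dx":-0.2,"dy":0.02,"dz":-0.14,"ax":0.001,"ay":0.015,"az":0.001},
    {"hand":0,"dx":-0.2,"dy":0.02,"dz":-0.14,"ax":0.001,"ay":0.015,"az":0.001},
    {"hand":0,"dx":-0.2,"dy":0.02,"dz":-0.14,"ax":0.001,"ay":0.015,"az":0.001},
    {"hand":0,"dx":-0.2,"dy":0.02,"dz":-0.14,"ax":0.001,"ay":0.015,"az":0.001},
    {"hand":0,"dx":-0.2,"dy":0.02,"dz":-0.14,"ax":0.001,"ay":0.015,"az":0.001},
    {"hand":0,"dx":-0.2,"dy":0.02,"dz":-0.14,"ax":0.001,"ay":0.015,"az":0.001}
  ]
}}

```text
clock: 30.65
ee_pos: [0.6172, -0.2317, 0.0792]
eef_rot: [0.692, 0.722, -0.005, 0.003]
ft_force: [9.3, 1.9, 0.3]
grip_width: 0.158
```

```bash
python3 wp.py -82 0 0
```

```text
tip plat x,y,h mm [-80.1  -2.9   1.4] tilt -0.13 roll -0.65 yawerr -0.12
d30 [-0.071  0.087 -0.04 ] rv [ 0.0114 -0.0018  0.0021] f [9.3 1.9 0.3] M [ 0.55 -1.38 -0.07] pos [ 0.6172 -0.2317  0.0792] g 0.158 t 30.65
```

Request:
{"name": "step_arm", "arguments": {
  "series": [
    {"hand":0,"dx":-0.21,"dy":0.03,"dz":-0.13,"ax":0.005,"ay":0.012,"az":0.002},
    {"hand":0,"dx":-0.21,"dy":0.03,"dz":-0.13,"ax":0.005,"ay":0.012,"az":0.002},
    {"hand":0,"dx":-0.21,"dy":0.03,"dz":-0.13,"ax":0.005,"ay":0.012,"az":0.001},
    {"hand":0,"dx":-0.21,"dy":0.03,"dz":-0.13,"ax":0.004,"ay":0.012,"az":0.001},
    {"hand":0,"dx":-0.21,"dy":0.03,"dz":-0.13,"ax":0.004,"ay":0.012,"az":0.001},
    {"hand":0,"dx":-0.21,"dy":0.03,"dz":-0.13,"ax":0.004,"ay":0.012,"az":0.001},
    {"hand":0,"dx":-0.21,"dy":0.03,"dz":-0.13,"ax":0.003,"ay":0.012,"az":0.001},
    {"hand":0,"dx":-0.21,"dy":0.03,"dz":-0.13,"ax":0.003,"ay":0.012,"az":0.001},
    {"hand":0,"dx":-0.21,"dy":0.03,"dz":-0.13,"ax":0.003,"ay":0.012,"az":0.001},
    {"hand":0,"dx":-0.21,"dy":0.03,"dz":-0.13,"ax":0.003,"ay":0.012,"az":0.001}
  ]
}}

```text
clock: 31.9
ee_pos: [0.6166, -0.2321, 0.0799]
eef_rot: [0.691, 0.722, 0.005, 0.007]
ft_force: [9.3, 2.2, 0.7]
grip_width: 0.154
```

```bash
python3 wp.py -82 0 0;  python3 snap.py w7
python3 - <<'E'
from h import *
im=bot.read_camera("scene"); cv2.imwrite("pics/sc7.png",cv2.resize(im[230:350,110:270,::-1],None,fx=4.9,fy=4.9,interpolation=cv2.INTER_CUBIC)[:600])
w=cv2.imread("pics/w7.png"); cv2.imwrite("pics/w7c.png",cv2.resize(w[80:340,80:560],None,fx=1.66,fy=1.66,interpolation=cv2.INTER_CUBIC))
E
```

```text
tip plat x,y,h mm [-80.2  -3.1   0.5] tilt 0.97 roll -0.23 yawerr -0.09
d30 [-0.05   0.102 -0.063] rv [0.0032 0.017  0.0017] f [9.3 2.2 0.7] M [ 0.41 -1.38 -0.11] pos [ 0.6166 -0.2321  0.0799] g 0.154 t 31.9
[ 0.6166 -0.2321  0.0799] [0.6914 0.7224 0.0047 0.0073] [9.3 2.2 0.7] 0.15385153429453308 31.9 [-0.43  0.54  1.66  0.01  0.93 -0.48]
```

View pics/w7c.png

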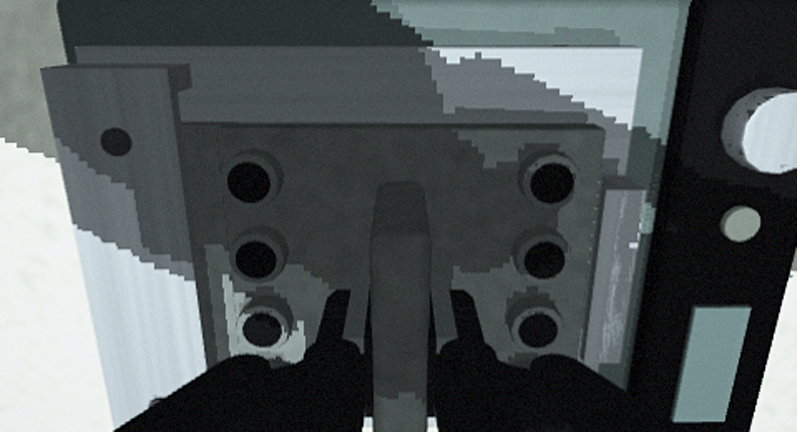

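View pics/sc7.png

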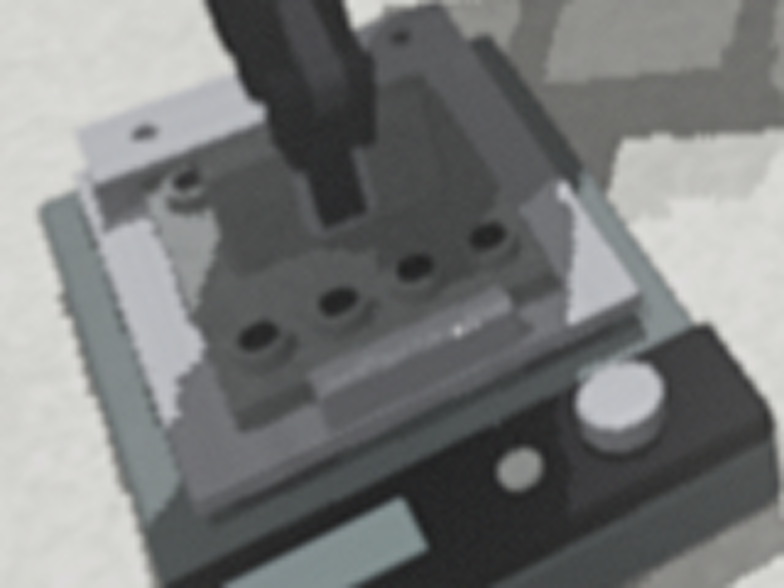

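Request:
{"name": "step_arm", "arguments": {
  "series": [
    {"hand":0,"dx":-0.23,"dy":0.03,"dz":-0.13,"ax":0.004,"ay":0.018,"az":0.002},
    {"hand":0,"dx":-0.24,"dy":0.03,"dz":-0.13,"ax":0.004,"ay":0.018,"az":0.002},
    {"hand":0,"dx":-0.24,"dy":0.03,"dz":-0.13,"ax":0.004,"ay":0.018,"az":0.001},
    {"hand":0,"dx":-0.24,"dy":0.03,"dz":-0.13,"ax":0.003,"ay":0.018,"az":0.001},
    {"hand":0,"dx":-0.24,"dy":0.03,"dz":-0.14,"ax":0.003,"ay":0.018,"az":0.001},
    {"hand":0,"dx":-0.24,"dy":0.03,"dz":-0.14,"ax":0.003,"ay":0.018,"az":0.001},
    {"hand":0,"dx":-0.24,"dy":0.03,"dz":-0.14,"ax":0.003,"ay":0.018,"az":0.001},
    {"hand":0,"dx":-0.24,"dy":0.03,"dz":-0.14,"ax":0.003,"ay":0.018,"az":0.001},
    {"hand":0,"dx":-0.24,"dy":0.03,"dz":-0.14,"ax":0.003,"ay":0.018,"az":0.001},
    {"hand":0,"dx":-0.24,"dy":0.03,"dz":-0.14,"ax":0.003,"ay":0.018,"az":0.001}
  ]
}}

```text
clock: 33.25
ee_pos: [0.615, -0.2323, 0.0782]
eef_rot: [0.692, 0.722, -0.003, -0.001]
ft_force: [10.3, 2.1, -0.2]
grip_width: 0.153
```

```bash
python3 wp.py -82 0 0
```

```text
tip plat x,y,h mm [-82.4  -3.1   0.7] tilt -0.35 roll -0.18 yawerr -0.14
d30 [ 0.003  0.106 -0.008] rv [ 0.0035 -0.0059  0.0024] f [10.3  2.1 -0.2] M [ 0.5  -1.85 -0.04] pos [ 0.615  -0.2323  0.0782] g 0.153 t 33.25
```

Request:
{"name": "step_arm", "arguments": {
  "series": [
    {"hand":0,"dx":-0.2,"dy":0.02,"dz":-0.13,"ax":0.003,"ay":0.013,"az":0.002},
    {"hand":0,"dx":-0.17,"dy":0.02,"dz":-0.12,"ax":0.003,"ay":0.013,"az":0.002},
    {"hand":0,"dx":-0.15,"dy":0.02,"dz":-0.12,"ax":0.003,"ay":0.012,"az":0.001},
    {"hand":0,"dx":-0.13,"dy":0.02,"dz":-0.11,"ax":0.002,"ay":0.012,"az":0.001},
    {"hand":0,"dx":-0.11,"dy":0.02,"dz":-0.1,"ax":0.002,"ay":0.011,"az":0.001},
    {"hand":0,"dx":-0.1,"dy":0.02,"dz":-0.1,"ax":0.002,"ay":0.01,"az":0.001},
    {"hand":0,"dx":-0.09,"dy":0.02,"dz":-0.1,"ax":0.002,"ay":0.01,"az":0.001},
    {"hand":0,"dx":-0.08,"dy":0.01,"dz":-0.09,"ax":0.002,"ay":0.009,"az":0.001},
    {"hand":0,"dx":-0.07,"dy":0.01,"dz":-0.09,"ax":0.002,"ay":0.009,"az":0},
    {"hand":0,"dx":-0.06,"dy":0.01,"dz":-0.09,"ax":0.002,"ay":0.008,"az":0}
  ]
}}

```text
clock: 34.5
ee_pos: [0.6204, -0.2321, 0.0788]
eef_rot: [0.691, 0.722, -0.008, -0.01]
ft_force: [0.1, 3.7, 6.8]
grip_width: 0.157
```

```bash
python3 wp.py -75 0 0
```

```text
tip plat x,y,h mm [-77.5  -3.    2.7] tilt -1.39 roll 0.2 yawerr -0.1
d30 [ 0.057  0.111 -0.025] rv [-0.0023 -0.0243  0.0017] f [0.1 3.7 6.8] M [ 0.31 -1.05 -0.18] pos [ 0.6204 -0.2321  0.0788] g 0.157 t 34.5
```

Request:
{"name": "step_arm", "arguments": {
  "series": [
    {"hand":0,"dx":0,"dy":0,"dz":-0.03,"ax":0,"ay":-0.005,"az":0.001},
    {"hand":0,"dx":0.02,"dy":0,"dz":-0.03,"ax":0,"ay":-0.005,"az":0.001},
    {"hand":0,"dx":0.02,"dy":0,"dz":-0.03,"ax":0,"ay":-0.004,"az":0},
    {"hand":0,"dx":0.02,"dy":0,"dz":-0.02,"ax":0,"ay":-0.002,"az":0},
    {"hand":0,"dx":0.02,"dy":0,"dz":-0.02,"ax":0,"ay":0,"az":0},
    {"hand":0,"dx":0.02,"dy":0,"dz":-0.02,"ax":0,"ay":0,"az":0},
    {"hand":0,"dx":0.02,"dy":0,"dz":-0.02,"ax":0,"ay":0,"az":0},
    {"hand":0,"dx":0.02,"dy":0,"dz":-0.02,"ax":0,"ay":0,"az":0},
    {"hand":0,"dx":0.02,"dy":0,"dz":-0.02,"ax":0,"ay":0,"az":0},
    {"hand":0,"dx":0.02,"dy":0,"dz":-0.02,"ax":0,"ay":0,"az":0}
  ]
}}

```text
clock: 35.75
ee_pos: [0.6226, -0.2324, 0.0784]
eef_rot: [0.691, 0.723, -0.004, -0.006]
ft_force: [-0.7, 2.9, 4.8]
grip_width: 0.16
```

```bash
python3 wp.py -75 0 0;  python3 snap.py w8
python3 - <<'E'
from h import *
im=bot.read_camera("scene"); cv2.imwrite("pics/sc8.png",cv2.resize(im[230:350,110:270,::-1],None,fx=4.9,fy=4.9,interpolation=cv2.INTER_CUBIC)[:600])
w=cv2.imread("pics/w8.png"); cv2.imwrite("pics/w8c.png",cv2.resize(w[80:340,80:560],None,fx=1.66,fy=1.66,interpolation=cv2.INTER_CUBIC))
E
```

```text
tip plat x,y,h mm [-75.   -3.5   1.5] tilt -0.83 roll 0.23 yawerr -0.03
d30 [-0.017  0.121 -0.013] rv [-0.0033 -0.0146  0.0006] f [-0.7  2.9  4.8] M [ 0.17 -0.66 -0.09] pos [ 0.6226 -0.2324  0.0784] g 0.16 t 35.75
[ 0.6226 -0.2324  0.0784] [ 0.691   0.7228 -0.0038 -0.0064] [-0.7  2.9  4.8] 0.15965301943563184 35.75 [-0.42  0.57  1.62 -0.    0.97 -0.46]
```

View pics/w8c.png

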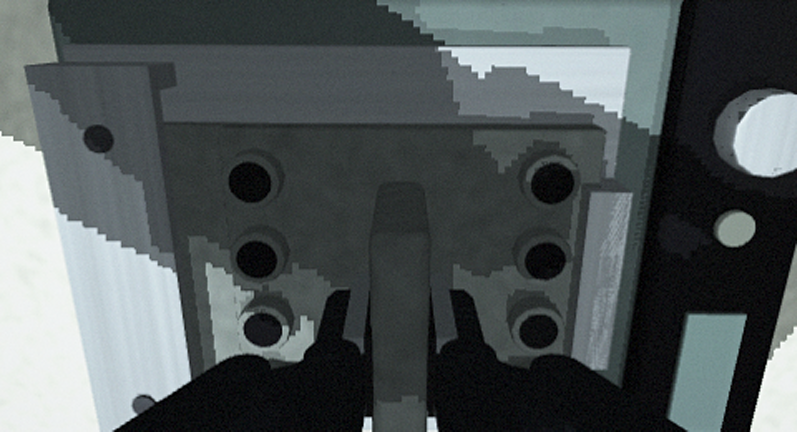

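View pics/sc8.png

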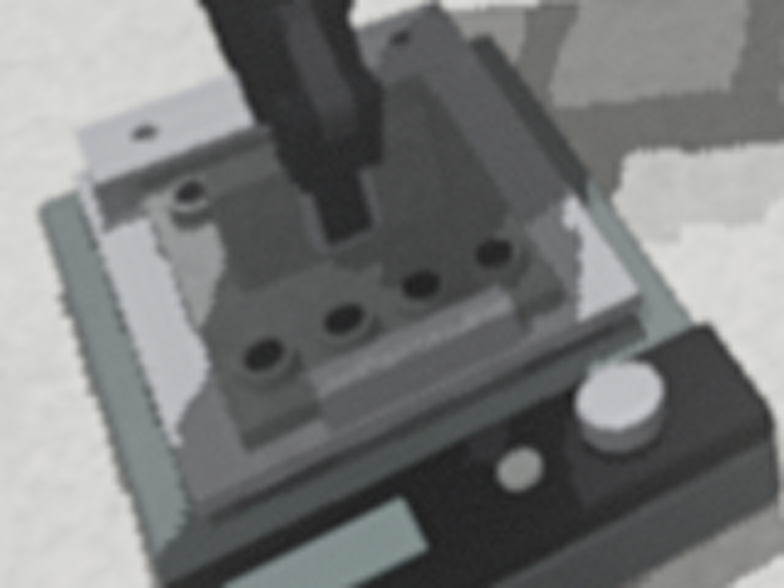

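Request:
{"name": "step_arm", "arguments": {
  "series": [
    {"hand":0,"dx":0.02,"dy":0,"dz":0,"ax":0,"ay":-0.006,"az":0},
    {"hand":0,"dx":0.02,"dy":0,"dz":0,"ax":0,"ay":-0.004,"az":0},
    {"hand":0,"dx":0,"dy":0,"dz":0,"ax":0,"ay":-0.002,"az":0},
    {"hand":0,"dx":0,"dy":0,"dz":0,"ax":0,"ay":0,"az":0},
    {"hand":0.25,"dx":0,"dy":0,"dz":0,"ax":0,"ay":0,"az":0},
    {"hand":0.35,"dx":0,"dy":0,"dz":0,"ax":0,"ay":0,"az":0},
    {"hand":0.4,"dx":0,"dy":0,"dz":0,"ax":0,"ay":0,"az":0},
    {"hand":0.4,"dx":0,"dy":0,"dz":0,"ax":0,"ay":0,"az":0},
    {"hand":0.4,"dx":0,"dy":0,"dz":0,"ax":0,"ay":0,"az":0},
    {"hand":0.4,"dx":0,"dy":0,"dz":0,"ax":0,"ay":0,"az":0}
  ]
}}

```text
clock: 37.1
ee_pos: [0.618, -0.2328, 0.0747]
eef_rot: [0.69, 0.724, -0.004, -0.007]
ft_force: [-0.4, 0.2, 0.3]
grip_width: 0.397
```

```bash
python3 wp.py -75 0 0
```

```text
tip plat x,y,h mm [-79.7  -3.9  -2.1] tilt -0.85 roll 0.29 yawerr 0.09
d30 [0.136 0.136 0.109] rv [-0.0044 -0.015  -0.0016] f [-0.4  0.2  0.3] M [ 0.   -0.01 -0.  ] pos [ 0.618  -0.2328  0.0747] g 0.397 t 37.1
```

Request:
{"name": "step_arm", "arguments": {
  "series": [
    {"hand":0.4,"dx":0.1,"dy":0,"dz":0.1,"ax":0,"ay":0,"az":0},
    {"hand":0.4,"dx":0.05,"dy":0,"dz":0.3,"ax":0,"ay":0,"az":0},
    {"hand":0.4,"dx":0,"dy":0,"dz":0.4,"ax":0,"ay":0,"az":0},
    {"hand":0.4,"dx":0,"dy":0,"dz":0.5,"ax":0,"ay":0,"az":0},
    {"hand":0.4,"dx":0,"dy":0,"dz":0.7,"ax":0,"ay":0,"az":0},
    {"hand":0.4,"dx":0,"dy":0,"dz":0.9,"ax":0,"ay":0,"az":0},
    {"hand":0.4,"dx":0,"dy":0,"dz":1,"ax":0,"ay":0,"az":0},
    {"hand":0.4,"dx":0,"dy":-0.5,"dz":0.9,"ax":0,"ay":0,"az":0},
    {"hand":0.4,"dx":0,"dy":-0.7,"dz":0.5,"ax":0,"ay":0,"az":0},
    {"hand":0.4,"dx":0,"dy":-0.7,"dz":0,"ax":0,"ay":0,"az":0}
  ]
}}

```text
clock: 38.35
ee_pos: [0.6245, -0.2913, 0.2501]
eef_rot: [0.689, 0.725, -0.002, -0.002]
ft_force: [0.1, 0.6, -0.2]
grip_width: 0.396
```

```bash
python3 snap.py w9
python3 - <<'E'
from h import *
im=bot.read_camera("scene"); cv2.imwrite("pics/sc9f.png",im[:,:,::-1]); cv2.imwrite("pics/sc9.png",cv2.resize(im[230:350,110:270,::-1],None,fx=4.9,fy=4.9,interpolation=cv2.INTER_CUBIC)[:600])
from ov import *
import pickle
C=cal("wrist",pickle.load(open("w9.pkl","rb"))); w=cv2.imread("pics/w9.png")
from wp import P0,YAW
c,s=np.cos(YAW),np.sin(YAW)
for e in BOARD:
    m=np.array(e,float)/1e3+[-.005,-.0035,.05]
    X=np.c_[P0[0]+c*m[:,0]-s*m[:,1],P0[1]+s*m[:,0]+c*m[:,1],m[:,2]]; uv=proj(C,X)
    cv2.line(w,tuple(map(int,uv[0].round())),tuple(map(int,uv[1].round())),(0,255,0),1,cv2.LINE_AA)
cv2.imwrite("pics/w9o.png",w)
E
```

```text
[ 0.6245 -0.2913  0.2501] [ 0.6892  0.7246 -0.0022 -0.0023] [ 0.1  0.6 -0.2] 0.3961465303825913 38.35 [-0.5   0.43  1.45 -0.    1.27 -0.55]
```

View pics/w9o.png

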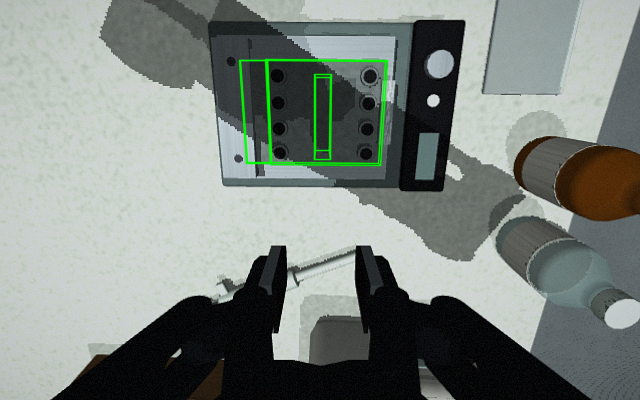

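View pics/sc9.png

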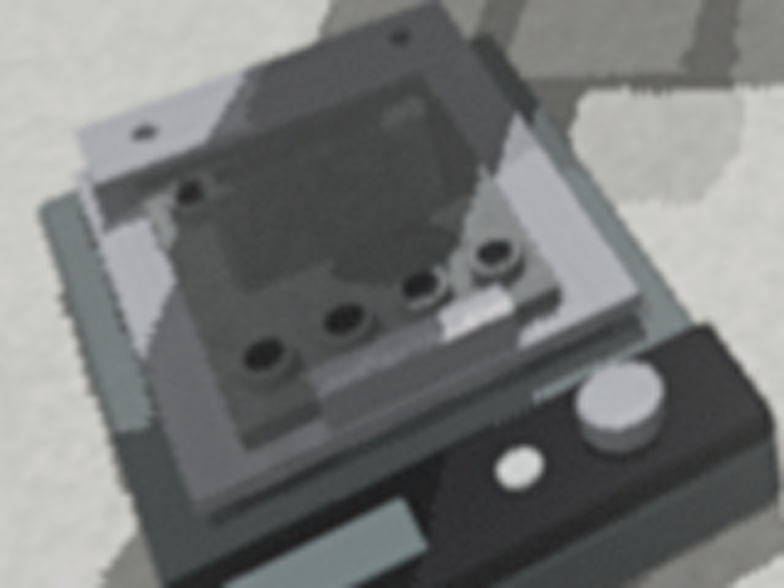

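View pics/sc9f.png

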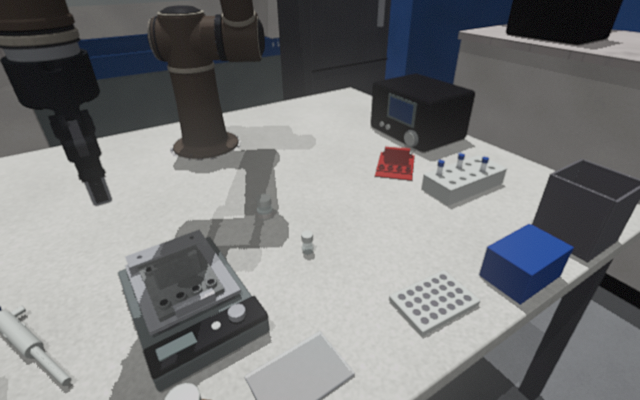

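```bash
python3 -c "
import cv2
w=cv2.imread('pics/w9.png'); cv2.imwrite('pics/w9c.png',cv2.resize(w[15:195,205:410],None,fx=3.3,fy=3.3,interpolation=cv2.INTER_CUBIC))"
```

```text
(no output)
```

View pics/w9c.png

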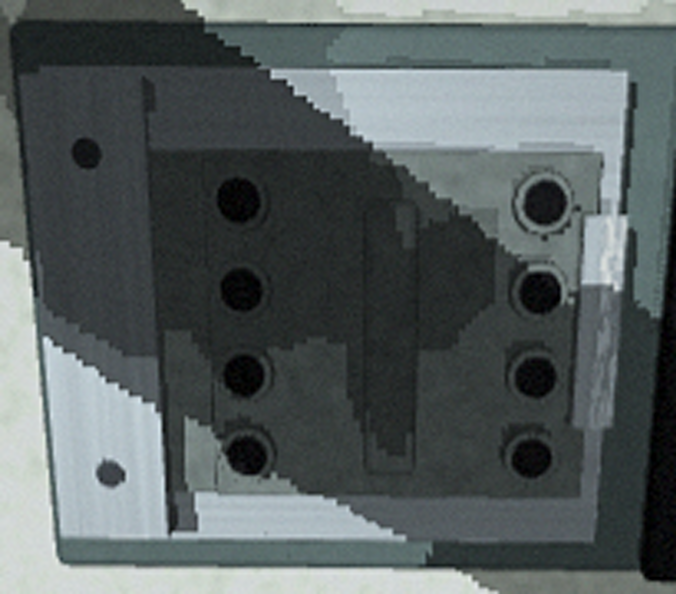

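The nose of the catch covers the board's right edge (about x=580–600, y=215–428 in the crop). The tongue is under the lip on the left (about x=160) and the board lies flat.

```bash
python3 -c "
from bench import bot
print(bot.hand_in())"
```

```text
the job is handed in; nothing more can be done
None
```

The board is fitted on the shaker and released, and I handed the job in at about 38.5 s of the 72 s allowed.

**What I did:** I gripped the grey board by its rib and slid the tongue under the lip at about 12° of tilt. I pushed it in against the springs by 8–9 mm, lowered it flat, and eased it back until its edge was under the catch nose. Then I let go and lifted clear.

**Last checks that agreed:**
- In the wrist picture the nose overlaps the board's outer edge, the tongue is under the lip, and the board lies flat.
- A model of the board drawn at the seated position matches the picture. It shows the board about 3 mm off the groove's centre line, inside the 8 mm allowed each side.
- The jar and the vial appear at the same pixels as at the start, and the red board was not approached.
- The gripper was open and clear, with wrist force near zero.

**What did not go smoothly:**
- **Lip contact:** the arm gave way under load, so while I was pushing in, the tongue rubbed up against the lip with about 5–7 N. I corrected the height and tilt.
- **Deck contact:** I pressed down on the platform with about 10 N while easing the board back.
- **Forces:** the highest reading at the ends of the moves was about 11 N along the push. I took no readings within a move.
- **Control strip:** its top measured about 40 mm high, not the 58 mm in the text. Both cameras gave that height, so I used it.

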